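Set out the joining place

ROBOT

A 7-joint arm with a two-finger parallel gripper is mounted at the origin on a cart in front of the work surface, level with it; the furniture and walls round the work are solid. World frame = base frame: x ahead of the robot, y to its left, z up, the work surface at z = 0. Lengths are in m, angles in rad, forces in N, time in s.
With the tool pointing down it reaches from about 0.425 to 0.875 m from the base axis. Payload 4.7 kg.
Tool frame: the origin (TCP) lies on the centre line of the jaws, within the pads' length; the fingertips stand 14 mm ahead of it and the grasp point (between the pads) lies 5 mm behind it; z points along the fingers, y is the direction in which the jaws open and shut (so a half turn about z gives the same grasp; the last joint's range is limited). The gripper opens to 87 mm and grips with 3 to 60 N. Pads are 19 mm wide; open, the fingers measure 117 mm over their backs; the gripper's body (75 mm by 190 mm) begins 51 mm behind the grasp point.
Start: joints at [-1.285, 0.321, -0.07, 1.45, 0.023, 1.371, -0.057], TCP at [0.175, 0.626, 0.237] pointing down, gripper open.
Joint ranges: [-2.86, 2.86], [-0.3, 2.09], [-1.38, 1.24], [0.06, 2.45], [-1.56, 4.7], [0.09, 2.05], [-2.69, 2.69]. Speed limits (rad/s): [2.57, 2.57, 3.14, 3.14, 3.14, 3.14, 3.14].

INTERFACE

Orientations are given as a rotation vector (axis times angle).
In Python, from bench import ctrl, optics, models gives the robot as it stands. The module is installed in compiled form; this text tells all that it offers.
- The arm moves only by the tool arm_command, never from a script. Its argument "motion" is a list of rows, each a list of 3 entries, a list of its own where there are three numbers: the shift along the tool's x, y, z in mm, then the turn, a rotation vector about the tool's x, y, z in degrees, then the closure, from 0 (fully open) to 1 (shut). In form: [[[x, y, z], [ax, ay, az], claw], ...]. A call has 1 to 8 rows; each row shifts and turns the commanded pose from where the row before left it, along the tool's axes as they then stand; what a row does not reach is not made up. A row lasts 1/12 s, in which the tool goes at most 41.7 mm and 7.16 degrees, less where a joint would pass 70% of its speed; a pose out of reach is approached as far as the arm can. A call with a gripper value outside its range is refused whole. The fingers move at their own pace and stop on an object; "force" is the grip in N (left out, the last holds). Time passes only in rows, so rows that do not move let the fingers close. It gives the time, the measured TCP pose, the force and the opening at its end, in the units of the state.
- ctrl.get_state(): the state, without advancing time (a new reading comes with each control period).
- optics.get_image(name): name is "side" or "top" or "wrist"; returns (picture, depth): 420x560x3 uint8, blue, green, red; 420x560 float32, m along the optical axis (not along the pixel's ray), 0 where there is no reading.
- optics.camera_model(name): a dict with "fovy" (degrees; the focal length in pixels is half the picture's height over the tangent of half this angle, whatever the lens; pixels are square), "cx", "cy" (the principal point, pixels), "rvec" (rotation vector, rad) and "tvec" (3), from world to camera coordinates, as OpenCV has them; the wrist camera has in their place "mount" (4x4, takes a point from camera to tool coordinates, whose origin is the TCP and whose axes are the flange's). Camera axes: x right, y down, z forward; pixel columns grow to the right and rows downward; lengths in m; the calibration is good to about 2 mm. The wrist camera is an equidistant fisheye: a pixel r from the principal point sees the ray r / f radians off the axis. A picture is of the moment at which its call begins: read the wrist's pose just before it. camera_model takes no time and is no camera call.
- ctrl.close_job(): hands the job in, once; it reports no verdict.
Trained networks look in the newest picture that a camera, given by its name, has taken for a name from the list of things; names that differ only in an ending like _2 or _b are one class to them, and where a whole thing is asked for, a point or a joint stands for the part that bears it (a point fixed in the world has none). Each returns a list of dicts, best first, with "conf" (0 to 1); they miss things now and then, are a little off and sometimes report something else, mostly with a low value. They report only what shows in the picture. A call takes as long as a camera call. They do not tell look-alikes from the thing itself.
- models.search_frame(camera, target): "location" ([x, y, z] in m, in the coordinates of the camera as it stood for that picture, good to about 4 mm: the middle of the surface that is visible of it).
- models.silhouettes(camera, target): "pixels" (420x560 bool, what is visible of it).
The state is a dict: "time": time; "joint_positions": joint angles; "qd": joint speeds; "joint_torque": joint torques, N m; "position": TCP position; "tool_rot": TCP orientation; "ft_force": force on the tool from outside, world axes, zero at the start; "torque": the same for the moment, N m; "grip_width": opening from 0.0 (shut) to 1.0 (fully open).
Only numpy, scipy, OpenCV 4.12 (cv2) and the standard library are available. Lean on these libraries where they do the work, as an engineer would, in place of code of your own. Each camera call takes 0.05 s, during which the arm holds its last target.

TASK

Set out the bench for joining castings: stand the lidded slip jar upright in the middle of the round plaster bat, and lay the white sanding block in the middle of the plywood board, lengthwise along the board, with the red rubber kidney lying flat on top of the block, centred and pointing the same way as the block. Stand the small water bowl upright on the bare worktop between the round bat and the plywood board, halfway from one centre to the other and in line with them. Leave the tape roll and the wooden rib where they lie, and let go of everything.

Things in the scene. Friction and masses are not known exactly. Their poses are not given: they have to be found in the camera images.
- slip_jar: white jar with a blue screw lid (closed), round, 65 mm in diameter, 92 mm high, 0.15 to 0.3 kg; the only tall thing among the four to be moved. Origin at the centre of its underside, z up. Starts upright on the worktop (z = 0).
- water_bowl: small light grey open bowl, 68 mm across the rim, 34 mm high, foot 40 mm across, wall leaning outwards and 3 to 6 mm thick; can be gripped across the whole rim from outside. Origin at the centre of its underside, z up. Starts upright on the worktop.
- plaster_block: white plaster sanding block, 45 mm (its x) by 90 mm (its y, lengthwise) by 30 mm high, 0.19 kg. Origin at the centre of its underside, z up. Starts flat on the worktop, turned any way.
- rubber_kidney: dark red rubber kidney scraper, stiff, a flat oval 52 mm (its x) by 88 mm (its y, lengthwise) and 8 mm thick. Origin at the centre of its underside, z up. Starts flat on the worktop, turned any way; grip it across its 52 mm width at the middle.
- round_bat: round white plaster bat, a disc 116 mm in diameter and 12 mm thick with bevelled rim, fixed to the worktop; flat top 12 mm above the worktop. Origin at the centre of its underside, z up. The jar's place. (To the right of all the work, beyond y = -0.10, stands a fixed banding wheel with a casting on it, 210 mm high in all.)
- ware_board: rectangular plywood board on two low battens, 150 mm (its x, lengthwise) by 90 mm (its y), flat top 12 mm above the worktop, fixed. Origin at the centre of its underside, z up. The round bat always lies 270 to 290 mm away exactly along this board's y axis, on its +y or its -y side, and only bare worktop lies between the two.
- tape_roll: bystander: roll of tan masking tape lying flat, 68 mm in diameter, 24 mm high, behind the work. Origin at the centre of its underside. Leave it.
- wood_rib: bystander: flat oval wooden rib, 58 x 105 mm, 9 mm thick, light brown, behind the work. Origin at the centre of its underside. Leave it.
There are look-alikes about, which are no part of the job. What is shaped like the water_bowl but blue is not meant.

How it is judged:
By the outcome, as a careful person would: the job done as asked, in the order asked, and still so for the second after the job is handed in, with the robot touching nothing.
It also fails if it takes over 128 s, if anything falls off the work surface, if the arm or the gripper's body presses on something with over 40 N, if the wrist force passes 120 N, or if a joint passes its speed limit or range.

## Working session

There is one attempt and no reset: what is moved stays moved. The work goes in short steps, Python scripts to look and compute and a tool call to move; the robot and the scene stay as the last step left them, time stands still between calls to the robot, and variables do not carry over. Pictures are saved under pics/ and viewed, and the job is handed in when it is done.

Besides the shell and the picture viewer there is one more tool, called after "Emit:" as name(argument=value, ...) on one line, values as JSON. arm_command: Moves the arm, as the interface text tells. Its arguments: {"type":"object","properties":{"motion":{"type":"array","items":{"type":"array"}},"force":{"type":"number"}},"required":["motion"]}

```bash
mkdir -p pics; cat > h.py <<'E'
import numpy as np, cv2
from bench import ctrl, optics, models
from scipy.spatial.transform import Rotation as R
def cam(name):
    m=optics.camera_model(name); f=210/np.tan(np.radians(m["fovy"])/2)
    if "mount" in m:
        s=ctrl.get_state(); T=np.eye(4); T[:3,:3]=R.from_rotvec(s["tool_rot"]).as_matrix(); T[:3,3]=s["position"]
        return f,m["cx"],m["cy"],T@np.array(m["mount"])
    T=np.eye(4);T[:3,:3]=R.from_rotvec(np.ravel(m["rvec"])).as_matrix();T[:3,3]=np.ravel(m["tvec"])
    return f,m["cx"],m["cy"],np.linalg.inv(T)
def cloud(name,depth,c):
    f,cx,cy,T=c
    v,u=np.mgrid[0:420,0:560].astype(float)
    if name=="wrist":
        r=np.hypot(u-cx,v-cy)+1e-9; th=r/f; k=np.tan(np.minimum(th,1.5))/r
        x=(u-cx)*k;y=(v-cy)*k
    else: x=(u-cx)/f;y=(v-cy)/f
    P=np.stack([x*depth,y*depth,depth],-1)
    return P@T[:3,:3].T+T[:3,3]
E
python3 - <<'E'
from h import *
print(ctrl.get_state())
for n in("side","top","wrist"):
    c=cam(n);p,d=optics.get_image(n);cv2.imwrite(f"pics/{n}0.png",p);np.savez(f"{n}0.npz",p=p,d=d,f=c[0],cx=c[1],cy=c[2],T=c[3]);print(n,c[:3],c[3].round(3).tolist())
for n in("top","side"):
  C=cam(n)
  for t in"slip_jar water_bowl plaster_block rubber_kidney round_bat ware_board tape_roll wood_rib".split():
    for r in models.search_frame(n,t)[:3]:
        print(n,t,round(r["conf"],2),(C[3][:3,:3]@np.array(r["location"])+C[3][:3,3]).round(3))
print(ctrl.get_state()["time"])
E
```

```text
{'time': 0.0, 'joint_positions': array([-1.28488616,  0.32183005, -0.07011735,  1.451691  ,  0.02257057,
        1.37077301, -0.05691304]), 'qd': array([-0.0002019 , -0.00046452,  0.00028379,  0.00080959, -0.00067139,
       -0.00197124,  0.00103916]), 'joint_torque': array([ 1.91862350e-04, -4.91281843e+01, -4.03685309e-01, -3.12534535e+01,
       -6.39386033e-02,  4.36688215e-02,  1.53227193e-04]), 'position': array([0.17438472, 0.62562269, 0.23544911]), 'tool_rot': array([-4.25551013e-01, -3.11243302e+00,  2.99013759e-03]), 'ft_force': array([0.72379673, 0.4019279 , 0.08347281]), 'torque': array([ 0.02453205, -0.03787311,  0.02286821]), 'grip_width': 1.001485900503818}
side (np.float64(462.02098797295884), 280.06453656931916, 208.3824777440459) [[0.904, -0.348, 0.248, 0.342], [-0.427, -0.743, 0.516, -0.445], [0.005, -0.572, -0.82, 0.922], [0.0, 0.0, 0.0, 1.0]]
top (np.float64(432.54620514482565), 283.49852324566234, 207.61709753942654) [[0.009, -0.981, 0.193, 0.389], [-1.0, -0.009, 0.001, 0.111], [0.001, -0.193, -0.981, 1.159], [0.0, 0.0, 0.0, 1.0]]
wrist (np.float64(325.192262101
[... 161 characters left out ...]
0]]
top slip_jar 0.88 [0.422 0.014 0.088]
top water_bowl 0.78 [0.424 0.248 0.013]
top plaster_block 0.83 [0.404 0.37  0.032]
top rubber_kidney 0.86 [0.421 0.125 0.014]
top round_bat 0.6 [0.591 0.06  0.015]
top ware_board 0.96 [0.642 0.326 0.014]
top tape_roll 0.76 [0.775 0.061 0.022]
top wood_rib 0.6 [0.74  0.22  0.005]
side slip_jar 0.68 [ 0.425 -0.005  0.088]
side water_bowl 0.83 [ 0.702 -0.145  0.014]
side plaster_block 0.91 [0.407 0.363 0.032]
side rubber_kidney 0.63 [0.431 0.117 0.004]
side round_bat 0.62 [0.592 0.053 0.012]
side ware_board 0.55 [0.649 0.327 0.014]
side tape_roll 0.82 [0.777 0.051 0.022]
side tape_roll 0.27 [0.43  0.121 0.006]
side wood_rib 0.81 [0.75  0.213 0.01 ]
0.95
```

View pics/top0.png

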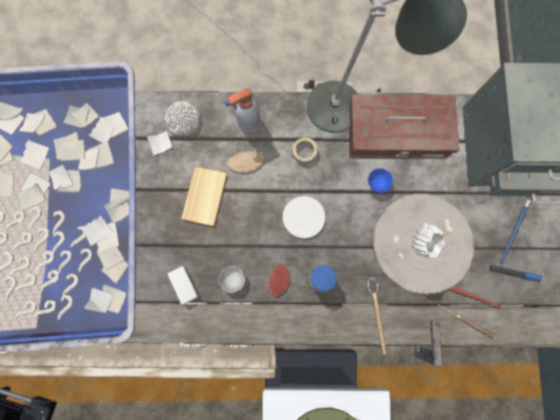

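View pics/side0.png

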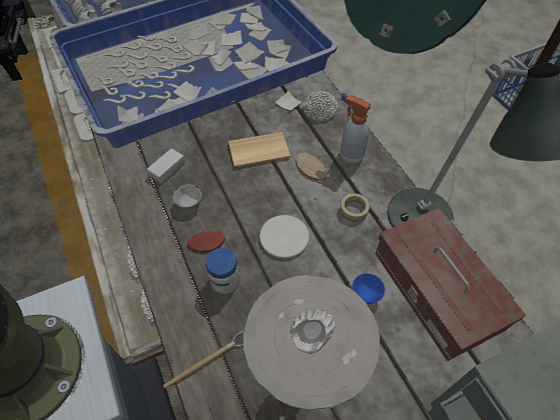

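View pics/wrist0.png

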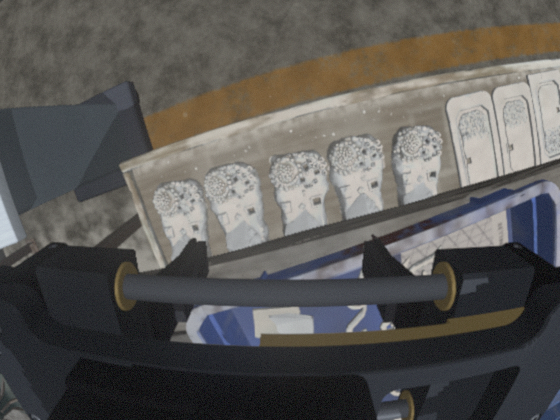

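```bash
cat > m.py <<'E'
from h import *
def rays(name,uv,c,z):
    f,cx,cy,T=c
    d=np.stack([(uv[:,0]-cx)/f,(uv[:,1]-cy)/f,np.ones(len(uv))],-1)@T[:3,:3].T
    k=(z-T[2,3])/d[:,2]
    return T[:3,3]+d*k[:,None]
E
cat > a.py <<'E'
from m import *
H=dict(slip_jar=.092,water_bowl=.034,plaster_block=.03,rubber_kidney=.008,round_bat=.012,ware_board=.012,tape_roll=.024,wood_rib=.009)
for n in("top","side"):
  p,d=optics.get_image(n);c=cam(n);X=cloud(n,d,c)
  vis=p.copy()
  for t,h in H.items():
    L=models.silhouettes(n,t)
    for r in L[:2]:
      m=r["pixels"]
      if r["conf"]<.3: continue
      cs,_=cv2.findContours(m.astype(np.uint8),cv2.RETR_EXTERNAL,cv2.CHAIN_APPROX_NONE)
      cv2.drawContours(vis,cs,-1,(0,255,0),1)
      k=max(cs,key=len)
      Y=X[m&(d>0)]; tz=Y[abs(Y[:,2]-h)<.008]
      # metric outline at top height
      uv=k[:,0,:].astype(float);W=rays(n,uv,c,h)[:,:2]
      rc=cv2.minAreaRect((W*1000).astype(np.float32))
      s=f"{n} {t} {r['conf']:.2f} n={m.sum()} outl rect c={np.round(rc[0],1)} sz={np.round(rc[1],1)} ang={rc[2]:.1f}"
      if len(tz)>10:
        r2=cv2.minAreaRect((tz[:,:2]*1000).astype(np.float32))
        s+=f" | top pts n={len(tz)} mean={(tz.mean(0)*1000).round(1)} zmed={np.median(tz[:,2])*1000:.1f} rect {np.round(r2[0],1)} {np.round(r2[1],1)} {r2[2]:.1f}"
      print(s)
  cv2.imwrite(f"pics/vis_{n}.png",vis)
print(ctrl.get_state()["time"])
E
python3 a.py
```

```text
top slip_jar 0.65 n=558 outl rect c=[423.6  17.5] sz=[61.2 64. ] ang=44.9 | top pts n=504 mean=[425.   14.5  91.8] zmed=91.9 rect [425.   14.8] [59.5 59. ] 45.0
top slip_jar 0.41 n=592 outl rect c=[716.4 212.2] sz=[53.4 92.4] ang=0.5
top water_bowl 0.91 n=482 outl rect c=[ 688.8 -145.9] sz=[63.7 65. ] ang=0.5 | top pts n=103 mean=[ 694.2 -149.1   30.7] zmed=30.5 rect [ 689.4 -146.5] [64.7 66.3] 0.2
top water_bowl 0.60 n=561 outl rect c=[421.5 244.2] sz=[66.1 64.3] ang=1.5 | top pts n=128 mean=[422.8 247.   30.7] zmed=30.8 rect [421.7 244.6] [66.4 65.2] 1.9
top plaster_block 0.76 n=712 outl rect c=[405.9 369.8] sz=[93.3 50.7] ang=29.2 | top pts n=618 mean=[405.9 371.1  29. ] zmed=29.0 rect [406.1 371.7] [89.7 45.6] 28.4
top rubber_kidney 0.68 n=449 outl rect c=[422.2 122.4] sz=[75.1 47.4] ang=0.5 | top pts n=447 mean=[422.  123.5   7.8] zmed=7.8 rect [422.2 122.5] [75.3 47.5] 0.6
top round_bat 0.82 n=1424 outl rect c=[588.9  58.2] sz=[114.7 110.6] ang=0.5 | top pts n=1397 mean=[589.3  57.8  11.3] zmed=11.3 rect [590.5  58.2] [113.  110.7] 0.5
top ware_board 0.68 n=1747 outl rect c=[64
[... 1331 characters left out ...]
24.7 120.1] [54.4 84.5] 68.4
side round_bat 0.81 n=1734 outl rect c=[593.4  53.4] sz=[116.2 114.7] ang=43.0 | top pts n=1692 mean=[592.7  52.8  10.6] zmed=10.6 rect [593.5  54.9] [114.2 113.6] 36.5
side ware_board 0.67 n=1477 outl rect c=[648.1 323.8] sz=[ 94.7 148.9] ang=78.2 | top pts n=1460 mean=[648.3 324.5  10.7] zmed=10.8 rect [649.3 326.7] [ 95.1 148.2] 79.2
side tape_roll 0.66 n=519 outl rect c=[775.8  48. ] sz=[84.  67.5] ang=53.9 | top pts n=304 mean=[778.9  51.9  21.9] zmed=22.5 rect [779.3  53.1] [68.9 67.3] 53.7
side wood_rib 0.74 n=610 outl rect c=[744.8 215.2] sz=[ 62.8 106.2] ang=11.6 | top pts n=574 mean=[747.1 215.5   7.7] zmed=7.7 rect [746.9 217. ] [ 59.4 102.9] 17.0
1.85
```

```bash
cat > plan.py <<'E'
import sys
from h import *
def yaw(s):
    M=R.from_rotvec(s["tool_rot"]).as_matrix(); return np.degrees(np.arctan2(M[1,1],M[0,1])),M
def plan(wps,p=None,w=None,vmax=40,amax=7):
    s=ctrl.get_state(); y,M=yaw(s)
    if p is None:p=s["position"].copy(); w=y
    print("t",round(s["time"],2),"at",(s["position"]*1000).round(1),"psi",round(y,1),"tilt",(M[:2,2]*57.3).round(2),"F",s["ft_force"].round(1),"g",round(s["grip_width"],3),"q",s["joint_positions"].round(2))
    for x,yy,z,psi in wps:
        t=np.array([x,yy,z])/1000.
        dw=psi-w; d=(t-p)*1000
        n=int(max(1,np.ceil(np.linalg.norm(d)/vmax),np.ceil(abs(dw)/amax)))
        rows=[]
        for i in range(n):
            a=np.radians(w+dw*i/n); c,sn=np.cos(a),np.sin(a)
            dd=d/n
            rows.append([[round(-sn*dd[0]+c*dd[1],1),round(c*dd[0]+sn*dd[1],1),round(-dd[2],1)],[0,0,round(-dw/n,2)]])
        print("->",(x,yy,z,psi),n,"rows");print(rows)
        p=t;w=psi
if __name__=="__main__":
    plan([tuple(map(float,a.split(","))) for a in sys.argv[1:]])
E
python3 plan.py 460,180,260,10
python3 - <<'E'
import numpy as np
from h import *
z=np.load("top0.npz");X=cloud("top",z["d"],(float(z["f"]),float(z["cx"]),float(z["cy"]),z["T"]))
m=(z["d"]>0)&(X[...,0]>.38)&(X[...,0]<.75)&(X[...,1]<-.02)&(X[...,1]>-.4)&(X[...,2]>.05)
P=X[m];print(P.min(0),P.max(0),len(P))
E
```

```text
t 1.85 at [174.6 626.2 236.6] psi 74.4 tilt [0.01 0.01] F [-0.6  0.3  0. ] g 1.0 q [-1.28  0.32 -0.07  1.45  0.02  1.37 -0.06]
-> (460.0, 180.0, 260.0, 10.0) 14 rows
[[[np.float64(-28.2), np.float64(-25.2), np.float64(-1.7)], [0, 0, np.float64(4.6)]], [[np.float64(-30.1), np.float64(-22.9), np.float64(-1.7)], [0, 0, np.float64(4.6)]], [[np.float64(-31.9), np.float64(-20.4), np.float64(-1.7)], [0, 0, np.float64(4.6)]], [[np.float64(-33.4), np.float64(-17.8), np.float64(-1.7)], [0, 0, np.float64(4.6)]], [[np.float64(-34.7), np.float64(-15.0), np.float64(-1.7)], [0, 0, np.float64(4.6)]], [[np.float64(-35.8), np.float64(-12.2), np.float64(-1.7)], [0, 0, np.float64(4.6)]], [[np.float64(-36.7), np.float64(-9.3), np.float64(-1.7)], [0, 0, np.float64(4.6)]], [[np.float64(-37.3), np.float64(-6.3), np.float64(-1.7)], [0, 0, np.float64(4.6)]], [[np.float64(-37.7), np.float64(-3.3), np.float64(-1.7)], [0, 0, np.float64(4.6)]], [[np.float64(-37.8), np.float64(-0.3), np.float64(-1.7)], [0, 0, np.float64(4.6)]], [[np.float64(-37.7), np.float64(2.8), np.float64(-1.7)], [0, 0, np.float64(4.6)]], [[np.float64(-37.4), np.float64(5.8), np.float64(-1.7)], [0, 0, np.float64(4.6)]], [[np.float64(-36.8), np.float64(8.8), np.float64(-1.7)], [0, 0, np.float64(4.6)]], [[np.float64(-36.0), np.float64(11.7), np.float64(-1.7)], [0, 0, np.float64(4.6)]]]
[ 0.39045619 -0.39995864  0.05049977] [ 0.74994246 -0.10084197  0.25506605] 9258
```

Emit:
arm_command(motion=[[[-28,-25,-2],[0,0,4.6],0],[[-30,-23,-2],[0,0,4.6],0],[[-32,-20,-2],[0,0,4.6],0],[[-33,-18,-2],[0,0,4.6],0],[[-35,-15,-2],[0,0,4.6],0],[[-36,-12,-2],[0,0,4.6],0],[[-37,-9,-2],[0,0,4.6],0],[[-37,-6,-2],[0,0,4.6],0]], force=20)

```text
time: 2.52
position: [0.339, 0.3703, 0.253]
tool_rot: [1.392, 2.816, 0.001]
ft_force: [0.7, 0.1, -0.3]
grip_width: 0.998
```

Emit:
arm_command(motion=[[[-38,-3,-2],[0,0,4.6],0],[[-38,0,-2],[0,0,4.6],0],[[-38,3,-2],[0,0,4.6],0],[[-37,6,-2],[0,0,4.6],0],[[-37,9,-2],[0,0,4.6],0],[[-36,12,-2],[0,0,4.6],0],[[0,0,0],[0,0,0],0]])

```text
time: 3.1
position: [0.4667, 0.1727, 0.2657]
tool_rot: [2.034, 2.388, 0.001]
ft_force: [0.0, -1.6, 0.6]
grip_width: 1.002
```

```bash
python3 plan.py; python3 - <<'E'
from h import *
c=cam("wrist");p,d=optics.get_image("wrist");cv2.imwrite("pics/w1.png",p);np.savez("w1.npz",d=d,T=c[3])
for t in"slip_jar water_bowl plaster_block rubber_kidney round_bat ware_board".split():
    for r in models.search_frame("wrist",t)[:2]:
        print(t,round(r["conf"],2),(c[3][:3,:3]@np.array(r["location"])+c[3][:3,3]).round(3))
E
```

```text
t 3.1 at [466.7 172.7 265.7] psi 9.1 tilt [ 0.22 -0.13] F [ 0.  -1.6  0.6] g 1.002 q [-0.81 -0.03  0.39  1.79  0.02  1.38 -0.26]
slip_jar 0.81 [0.428 0.014 0.088]
slip_jar 0.22 [0.64  0.326 0.016]
water_bowl 0.76 [0.422 0.245 0.014]
plaster_block 0.94 [0.405 0.364 0.029]
round_bat 0.86 [0.571 0.073 0.016]
round_bat 0.27 [0.423 0.243 0.013]
ware_board 0.66 [0.639 0.331 0.012]
```

View pics/w1.png

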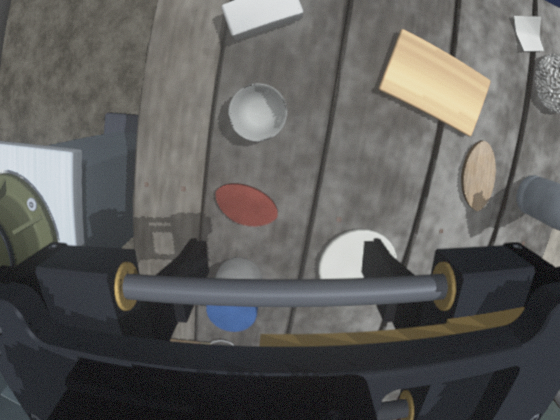

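```bash
cat > w.py <<'E'
import sys
from h import *
H=dict(slip_jar=.092,water_bowl=.034,plaster_block=.03,rubber_kidney=.008,round_bat=.012,ware_board=.012)
def meas(n,names,off=None):
  c=cam(n);p,d=optics.get_image(n);f,cx,cy,T=c
  for t in names:
    h=H[t] if not off else off.get(t,H[t])
    for r in models.silhouettes(n,t)[:1]:
      m=r["pixels"];cs,_=cv2.findContours(m.astype(np.uint8),cv2.RETR_EXTERNAL,cv2.CHAIN_APPROX_NONE)
      u,v=np.nonzero(m)[1]*1.,np.nonzero(m)[0]*1.
      def ray(u,v):
        if n=="wrist":
          rr=np.hypot(u-cx,v-cy)+1e-9;k=np.tan(rr/f)/rr
        else:k=1/f
        D=np.stack([(u-cx)*k,(v-cy)*k,np.ones_like(u)],-1)@T[:3,:3].T
        return (T[:3,3]+D*((h-T[2,3])/D[:,2])[:,None])[:,:2]*1000
      W=ray(u,v); k=max(cs,key=len)[:,0,:].astype(float);Wo=ray(k[:,0],k[:,1])
      img=np.zeros((1200,1400),np.uint8) # 1mm raster area
      cv2.fillPoly(img,[np.round((Wo-[200,-400])*1).astype(int).reshape(-1,1,2)],1)
      M=cv2.moments(img,True);cc=(M["m10"]/M["m00"]+200,M["m01"]/M["m00"]-400)
      ang=.5*np.degrees(np.arctan2(2*M["mu11"],M["mu20"]-M["mu02"]))
      rc=cv2.minAreaRect(Wo.astype(np.float32))
      X=cloud(n,d,c)[m&(d>0)];X=X[abs(X[:,2]-h)<.01]
      print(n,t,f"{r['conf']:.2f} centroid {np.round(cc,1)} PCA {ang:.1f} rect {np.round(rc[0],1)} {np.round(rc[1],1)} {rc[2]:.1f} zmed {np.median(X[:,2])*1000 if len(X) else -1:.1f}")
if __name__=="__main__":
  meas(sys.argv[1],sys.argv[2:])
E
python3 w.py wrist ware_board rubber_kidney water_bowl plaster_block slip_jar
python3 w.py top rubber_kidney plaster_block ware_board;python3 w.py side rubber_kidney ware_board plaster_block;
```

```text
wrist ware_board 0.62 centroid [645.9 327. ] PCA -12.3 rect [646.6 326.8] [ 91.6 150.5] 78.2 zmed 12.4
wrist rubber_kidney 0.92 centroid [424. 122.] PCA -15.7 rect [424.1 121.3] [51.  85.5] 72.6 zmed 8.8
wrist water_bowl 0.83 centroid [423.4 243.3] PCA 32.4 rect [423.4 243.1] [67.4 65.6] 9.3 zmed 30.9
wrist slip_jar 0.56 centroid [428.1   9.3] PCA 16.3 rect [429.6   6.7] [64.9 50.5] 8.8 zmed 92.5
top rubber_kidney 0.47 centroid [438.4 107.2] PCA 18.0 rect [437.1 106.2] [53.5 18.3] 19.2 zmed 7.5
top plaster_block 0.96 centroid [405.8 368.8] PCA 27.2 rect [406.1 369.6] [90.2 49.4] 27.7 zmed 28.9
top ware_board 0.74 centroid [662.7 330.5] PCA -29.2 rect [652.3 329.2] [ 89.8 136.8] 77.5 zmed 11.1
side rubber_kidney 0.81 centroid [425.9 118.1] PCA -13.9 rect [427.2 118.3] [81.  59.8] 5.9 zmed 7.0
side ware_board 0.94 centroid [647.5 324.1] PCA -12.7 rect [647.9 324.1] [ 97.  150.7] 78.6 zmed 10.7
side plaster_block 0.82 centroid [403.8 353.7] PCA 32.4 rect [406.4 355.6] [92.  62.9] 28.3 zmed 28.2
```

```bash
sed -i 's/print(rows)/print(str(rows).replace("np.float64(","").replace(")",""))/' plan.py; python3 plan.py 428,12,160,5 428,12,50,5
```

```text
t 4.15 at [462.3 181.1 264.5] psi 10.0 tilt [0. 0.] F [ 0.2  0.3 -0. ] g 1.001 q [-0.81 -0.03  0.38  1.79  0.01  1.38 -0.26]
-> (428.0, 12.0, 160.0, 5.0) 6 rows
[[[-26.8, -10.5, 17.4], [0, 0, 0.84]], [[-26.9, -10.1, 17.4], [0, 0, 0.84]], [[-27.0, -9.7, 17.4], [0, 0, 0.84]], [[-27.2, -9.3, 17.4], [0, 0, 0.84]], [[-27.3, -8.9, 17.4], [0, 0, 0.84]], [[-27.4, -8.5, 17.4], [0, 0, 0.84]]]
-> (428.0, 12.0, 50.0, 5.0) 3 rows
[[[0.0, 0.0, 36.7], [0, 0, -0.0]], [[0.0, 0.0, 36.7], [0, 0, -0.0]], [[0.0, 0.0, 36.7], [0, 0, -0.0]]]
```

Emit:
arm_command(motion=[[[-27,-10.5,17],[0,0,0.8],0],[[-27,-10,17.5],[0,0,0.8],0],[[-27,-9.5,17.5],[0,0,0.8],0],[[-27,-9.5,17.5],[0,0,0.9],0],[[-27,-9,17.5],[0,0,0.9],0],[[-27.5,-8.5,17.5],[0,0,0.8],0],[[0,0,0],[0,0,0],0],[[0,0,0],[0,0,0],0]])

```text
time: 4.82
position: [0.4275, 0.0109, 0.1594]
tool_rot: [-2.125, -2.312, 0.001]
ft_force: [0.5, -0.4, 1.0]
grip_width: 1.0
```

```bash
python3 plan.py 428,12,50,5; python3 -c "
from h import *
p,d=optics.get_image('wrist');cv2.imwrite('pics/w2.png',p)
p,d=optics.get_image('side');cv2.imwrite('pics/s2.png',p)"
```

```text
t 4.82 at [427.5  10.9 159.4] psi 4.8 tilt [-0.09  0.03] F [ 0.5 -0.4  1. ] g 1.0 q [-0.66 -0.14  0.54  2.09  0.08  1.18 -0.07]
-> (428.0, 12.0, 50.0, 5.0) 3 rows
[[[0.4, 0.2, 36.5], [0, 0, -0.06]], [[0.4, 0.2, 36.5], [0, 0, -0.06]], [[0.4, 0.2, 36.5], [0, 0, -0.06]]]
```

View pics/w2.png

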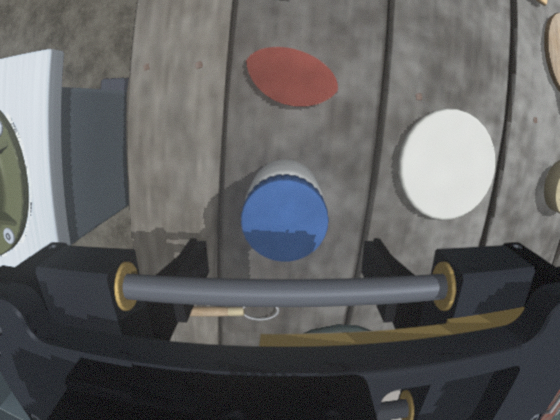

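View pics/s2.png

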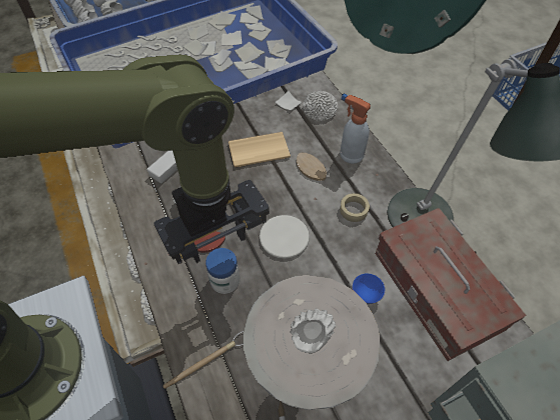

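```bash
python3 w.py wrist slip_jar round_bat rubber_kidney; python3 plan.py 428,12,50,5
```

```text
wrist round_bat 0.87 centroid [590.  56.] PCA -14.0 rect [589.9  56.4] [114.2 116.4] 58.5 zmed 12.3
wrist rubber_kidney 0.63 centroid [423.7 121.2] PCA -14.2 rect [423.4 120.2] [52.9 87.6] 74.4 zmed 8.9
t 5.12 at [429.   13.2 160.6] psi 5.1 tilt [0.07 0.  ] F [-0.7  0.1  0.1] g 1.001 q [-0.66 -0.14  0.54  2.08  0.08  1.18 -0.07]
-> (428.0, 12.0, 50.0, 5.0) 3 rows
[[[-0.4, -0.4, 36.9], [0, 0, 0.05]], [[-0.4, -0.4, 36.9], [0, 0, 0.05]], [[-0.4, -0.4, 36.9], [0, 0, 0.05]]]
```

Emit:
arm_command(motion=[[[0,0,30],[0,0,0],0],[[0,0,30],[0,0,0],0],[[0,0,30],[0,0,0],0],[[0,0,20],[0,0,0],0],[[0,0,0],[0,0,0],0],[[0,0,0],[0,0,0],0]])

```text
time: 5.62
position: [0.428, 0.0124, 0.0498]
tool_rot: [-2.121, -2.317, 0.003]
ft_force: [0.4, -0.7, 0.4]
grip_width: 1.0
```

Emit:
arm_command(motion=[[[0,0,0],[0,0,0],1],[[0,0,0],[0,0,0],1],[[0,0,0],[0,0,0],1],[[0,0,0],[0,0,0],1],[[0,0,0],[0,0,0],1],[[0,0,0],[0,0,0],1]], force=25)

```text
time: 6.12
position: [0.4282, 0.0124, 0.0508]
tool_rot: [-2.121, -2.316, -0.0]
ft_force: [-3.0, -0.1, 6.2]
grip_width: 0.725
```

```bash
python3 plan.py 428,12,90,5 590,56,90,5
```

```text
t 6.12 at [428.2  12.4  50.8] psi 5.0 tilt [-0.03  0.04] F [-3.  -0.1  6.2] g 0.725 q [-0.65  0.03  0.58  2.2  -0.02  0.92  0.02]
-> (428.0, 12.0, 90.0, 5.0) 1 rows
[[[-0.3, -0.3, -39.2], [0, 0, 0.03]]]
-> (590.0, 56.0, 90.0, 5.0) 5 rows
[[[5.9, 33.0, -0.0], [0, 0, -0.0]], [[5.9, 33.0, -0.0], [0, 0, -0.0]], [[5.9, 33.0, -0.0], [0, 0, -0.0]], [[5.9, 33.0, -0.0], [0, 0, -0.0]], [[5.9, 33.0, -0.0], [0, 0, -0.0]]]
```

Emit:
arm_command(motion=[[[0,0,-15],[0,0,0],1],[[0,0,-25],[0,0,0],1],[[6,27,0],[0,0,0],1],[[6,33,0],[0,0,0],1],[[6,36,0],[0,0,0],1],[[6,36,0],[0,0,0],1],[[5.5,33,0],[0,0,0],1],[[0,0,0],[0,0,0],1]])

```text
time: 6.78
position: [0.5956, 0.0588, 0.0891]
tool_rot: [2.115, 2.317, 0.003]
ft_force: [0.1, -0.0, -1.9]
grip_width: 0.727
```

Emit:
arm_command(motion=[[[0,0,0],[0,0,0],1],[[0,0,0],[0,0,0],1]])

```text
time: 6.95
position: [0.5891, 0.0555, 0.0892]
tool_rot: [-2.121, -2.316, 0.003]
ft_force: [0.1, -0.6, -2.0]
grip_width: 0.725
```

```bash
python3 plan.py 590,56,63,5; python3 w.py wrist slip_jar round_bat;python3 -c "
from h import *
p,d=optics.get_image('wrist');cv2.imwrite('pics/w3.png',p)
p,d=optics.get_image('side');cv2.imwrite('pics/s3.png',p)"
```

```text
t 6.95 at [589.1  55.5  89.2] psi 5.0 tilt [-0.13 -0.05] F [ 0.1 -0.6 -2. ] g 0.725 q [-0.61  0.35  0.56  1.79 -0.21  1.07  0.11]
-> (590.0, 56.0, 63.0, 5.0) 1 rows
[[[0.4, 1.0, 26.2], [0, 0, 0.02]]]
wrist slip_jar 0.74 centroid [587.   69.9] PCA 5.2 rect [586.5  73.8] [70.7 47.8] 5.0 zmed 94.4
wrist round_bat 0.58 centroid [591.9  80.4] PCA 1.3 rect [590.2  76. ] [114.4  76.5] 4.6 zmed 12.2
```

View pics/w3.png

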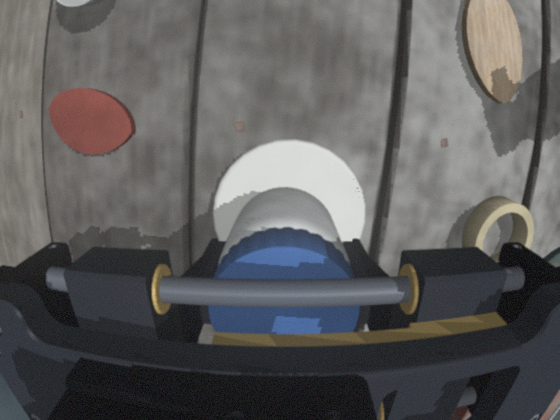

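View pics/s3.png

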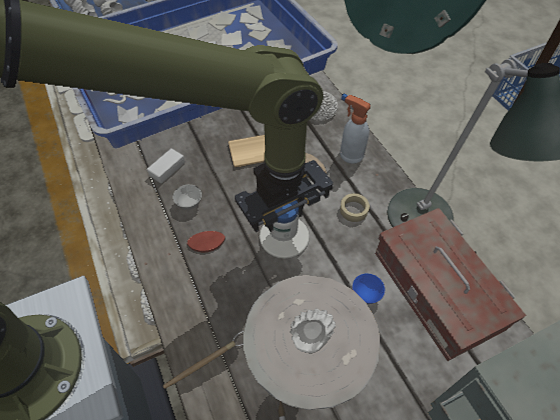

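```bash
python3 - <<'E'
from h import *
from scipy.optimize import least_squares
c=cam("wrist");p,d=optics.get_image("wrist");X=cloud("wrist",d,c)
hsv=cv2.cvtColor(p,cv2.COLOR_BGR2HSV)
m=(hsv[...,0]>100)&(hsv[...,0]<125)&(hsv[...,1]>120)&(d>0)
P=X[m]*1000;print(len(P),np.percentile(P,[1,50,99],axis=0).round(1))
T=P[abs(P[:,2]-np.median(P[:,2]))<5][:,:2]
h=cv2.convexHull(T.astype(np.float32))[:,0]; E=h[h[:,1]>np.percentile(T[:,1],50)+3]
r=least_squares(lambda q:np.hypot(*(E-q[:2]).T)-q[2],[590,56,32],loss="soft_l1");print(r.x.round(1),len(E),abs(r.fun).max())
E
```

```text
5193 [[559.2  45.6 130.7]
 [586.5  57.4 132.3]
 [617.9  84.7 195.9]]
[588.3  55.   30.6] 15 0.7644935889994251
```

Emit:
arm_command(motion=[[[1,1.5,10],[0,0,0],1],[[0,0,8],[0,0,0],1],[[0,0,5],[0,0,0],1],[[0,0,3],[0,0,0],1],[[0,0,0],[0,0,0],1],[[0,0,0],[0,0,0],1]])

```text
time: 7.75
position: [0.5915, 0.057, 0.0637]
tool_rot: [2.122, 2.317, -0.001]
ft_force: [0.2, -0.2, -1.4]
grip_width: 0.726
```

Still hanging slightly; lower another millimetre or so and release.

Emit:
arm_command(motion=[[[0,0,1],[0,0,0],1],[[0,0,0],[0,0,0],1]])

```text
time: 7.92
position: [0.5917, 0.0571, 0.063]
tool_rot: [2.122, 2.317, 0.0]
ft_force: [0.9, -1.0, -3.0]
grip_width: 0.724
```

Emit:
arm_command(motion=[[[0,0,1],[0,0,0],1],[[0,0,0],[0,0,0],1]])

```text
time: 8.08
position: [0.5918, 0.0571, 0.0629]
tool_rot: [-2.122, -2.317, -0.001]
ft_force: [-1.9, -1.6, 3.2]
grip_width: 0.723
```

Emit:
arm_command(motion=[[[0,0,0],[0,0,0],0.6],[[0,0,0],[0,0,0],0.3],[[0,0,0],[0,0,0],0],[[0,0,0],[0,0,0],0],[[0,0,-20],[0,0,0],0],[[0,0,-35],[0,0,0],0],[[0,0,-35],[0,0,0],0],[[0,0,-20],[0,0,0],0]])

```text
time: 8.75
position: [0.5933, 0.0572, 0.1756]
tool_rot: [2.12, 2.314, 0.006]
ft_force: [1.3, -0.2, -0.7]
grip_width: 0.986
```

```bash
python3 plan.py 440,300,165,64 408,369,100,118
```

```text
t 8.75 at [593.3  57.2 175.6] psi 5.0 tilt [0.28 0.06] F [ 1.3 -0.2 -0.7] g 0.986 q [-0.64  0.26  0.59  1.69 -0.16  1.22  0.07]
-> (440.0, 300.0, 165.0, 64.0) 9 rows
[[[28.4, -14.6, 1.2], [0, 0, -6.55]], [[29.8, -11.3, 1.2], [0, 0, -6.55]], [[30.9, -7.8, 1.2], [0, 0, -6.55]], [[31.6, -4.2, 1.2], [0, 0, -6.55]], [[31.9, -0.6, 1.2], [0, 0, -6.55]], [[31.8, 3.1, 1.2], [0, 0, -6.55]], [[31.2, 6.7, 1.2], [0, 0, -6.55]], [[30.2, 10.2, 1.2], [0, 0, -6.55]], [[28.9, 13.6, 1.2], [0, 0, -6.55]]]
-> (408.0, 369.0, 100.0, 118.0) 8 rows
[[[7.4, 6.0, 8.1], [0, 0, -6.75]], [[6.6, 6.8, 8.1], [0, 0, -6.75]], [[5.8, 7.6, 8.1], [0, 0, -6.75]], [[4.8, 8.2, 8.1], [0, 0, -6.75]], [[3.8, 8.7, 8.1], [0, 0, -6.75]], [[2.8, 9.1, 8.1], [0, 0, -6.75]], [[1.7, 9.4, 8.1], [0, 0, -6.75]], [[0.6, 9.5, 8.1], [0, 0, -6.75]]]
```

Emit:
arm_command(motion=[[[28.5,-14.5,1],[0,0,-6.5],0],[[30,-11.5,1],[0,0,-6.5],0],[[31,-8,1],[0,0,-6.5],0],[[31.5,-4,1],[0,0,-6.5],0],[[32,-0.5,1],[0,0,-6.5],0],[[32,3,1],[0,0,-6.5],0],[[31,6.5,1],[0,0,-6.5],0],[[30,10,1],[0,0,-6.5],0]])

```text
time: 9.42
position: [0.4549, 0.2748, 0.1641]
tool_rot: [0.883, 3.014, 0.002]
ft_force: [0.8, -0.1, 0.2]
grip_width: 1.001
```

Emit:
arm_command(motion=[[[0,0,0],[0,0,0],0],[[0,0,0],[0,0,0],0],[[0,0,0],[0,0,0],0]])

```text
time: 9.67
position: [0.4562, 0.2728, 0.164]
tool_rot: [0.893, 3.011, -0.0]
ft_force: [0.9, -0.2, 0.2]
grip_width: 1.001
```

```bash
python3 w.py wrist plaster_block water_bowl ware_board;python3 -c "
from h import *
p,d=optics.get_image('wrist');cv2.imwrite('pics/w4.png',p)
p,d=optics.get_image('side');cv2.imwrite('pics/s4.png',p)"; python3 plan.py 408,369,80,118
```

```text
wrist plaster_block 0.63 centroid [407.6 369.1] PCA 28.2 rect [408.  369.3] [89.8 46.8] 28.1 zmed 30.3
wrist water_bowl 0.83 centroid [423.4 243.4] PCA -38.2 rect [423.7 243.5] [67.7 68.2] 88.7 zmed 31.0
wrist ware_board 0.77 centroid [591.6 356.3] PCA 65.6 rect [596.1 353.9] [55.2 45. ] 78.5 zmed 12.3
t 9.97 at [456.3 272.5 164.1] psi 56.9 tilt [ 0.01 -0.  ] F [ 1.1 -0.6 -0.2] g 0.999 q [-0.9   0.12  0.33  1.85 -0.04  1.18  0.44]
-> (408.0, 369.0, 80.0, 118.0) 9 rows
[[[10.4, 6.1, 9.3], [0, 0, -6.79]], [[9.6, 7.2, 9.3], [0, 0, -6.79]], [[8.6, 8.3, 9.3], [0, 0, -6.79]], [[7.6, 9.3, 9.3], [0, 0, -6.79]], [[6.4, 10.1, 9.3], [0, 0, -6.79]], [[5.2, 10.8, 9.3], [0, 0, -6.79]], [[3.9, 11.3, 9.3], [0, 0, -6.79]], [[2.5, 11.7, 9.3], [0, 0, -6.79]], [[1.1, 11.9, 9.3], [0, 0, -6.79]]]
```

View pics/w4.png

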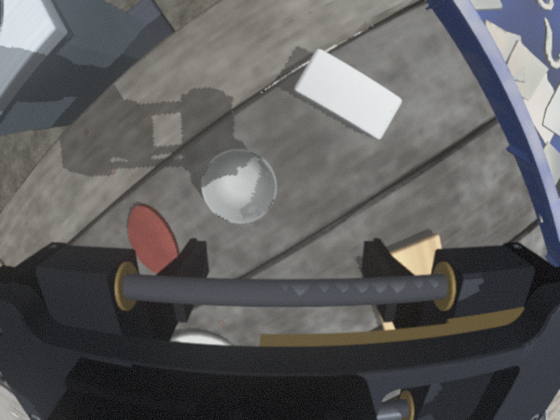

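View pics/s4.png

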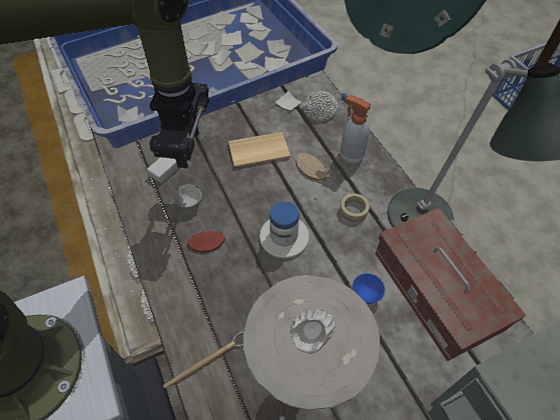

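```bash
python3 - <<'E'
from h import *
z=np.load("top0.npz");X=cloud("top",z["d"],(float(z["f"]),float(z["cx"]),float(z["cy"]),z["T"]))
X=X[z["d"]>0]
for x in range(280,520,30):
  m=(abs(X[:,0]*1000-x)<10)&(X[:,1]>.40)&(X[:,1]<.8)&(X[:,2]>.015)
  P=X[m]
  if len(P):print(x,P[:,1].min().round(3),P[:,2].max().round(3), P[P[:,1]<P[:,1].min()+.03][:,2].max().round(3))
E
```

```text
280 0.474 0.094 0.092
310 0.469 0.093 0.093
340 0.47 0.092 0.092
370 0.472 0.09 0.09
400 0.474 0.09 0.09
430 0.401 0.091 0.033
460 0.478 0.09 0.09
490 0.481 0.09 0.09
```

```bash
python3 plan.py 395,362,90,118
```

```text
t 9.97 at [456.3 272.5 164.1] psi 56.9 tilt [ 0.01 -0.  ] F [ 1.1 -0.6 -0.2] g 0.999 q [-0.9   0.12  0.33  1.85 -0.04  1.18  0.44]
-> (395.0, 362.0, 90.0, 118.0) 9 rows
[[[11.1, 4.6, 8.2], [0, 0, -6.79]], [[10.5, 5.9, 8.2], [0, 0, -6.79]], [[9.7, 7.1, 8.2], [0, 0, -6.79]], [[8.8, 8.2, 8.2], [0, 0, -6.79]], [[7.8, 9.2, 8.2], [0, 0, -6.79]], [[6.7, 10.0, 8.2], [0, 0, -6.79]], [[5.4, 10.8, 8.2], [0, 0, -6.79]], [[4.1, 11.3, 8.2], [0, 0, -6.79]], [[2.8, 11.7, 8.2], [0, 0, -6.79]]]
```

Emit:
arm_command(motion=[[[11,4.5,8],[0,0,-6.8],0],[[10.5,6,8],[0,0,-6.8],0],[[9.5,7,8],[0,0,-6.8],0],[[9,8,8],[0,0,-6.8],0],[[8,9,8],[0,0,-6.8],0],[[6.5,10,8],[0,0,-6.8],0],[[5.5,11,8],[0,0,-6.8],0],[[4,11.5,8],[0,0,-6.8],0]])

```text
time: 10.63
position: [0.4011, 0.3527, 0.0998]
tool_rot: [-0.591, 3.085, 0.0]
ft_force: [-0.1, 0.1, -0.6]
grip_width: 0.998
```

Emit:
arm_command(motion=[[[3,11.5,8],[0,0,-6.8],0],[[0,0,0],[0,0,0],0],[[0,0,0],[0,0,0],0],[[0,0,0],[0,0,0],0]])

```text
time: 10.97
position: [0.3951, 0.3614, 0.0925]
tool_rot: [-0.76, 3.048, -0.0]
ft_force: [0.3, -0.1, 0.4]
grip_width: 1.001
```

```bash
python3 plan.py 395,362,22,118; python3 -c "
from h import *
p,d=optics.get_image('wrist');cv2.imwrite('pics/w5.png',p)
p,d=optics.get_image('top');cv2.imwrite('pics/t5.png',p[180:,60:400])
p,d=optics.get_image('side');cv2.imwrite('pics/s5.png',p)"
```

```text
t 10.97 at [395.1 361.4  92.5] psi 118.0 tilt [ 0.04 -0.01] F [ 0.3 -0.1  0.4] g 1.001 q [-0.94  0.2   0.17  1.91 -0.04  1.04  1.3 ]
-> (395.0, 362.0, 22.0, 118.0) 2 rows
[[[-0.1, 0.3, 35.2], [0, 0, -0.01]], [[-0.1, 0.3, 35.2], [0, 0, -0.01]]]
```

View pics/w5.png

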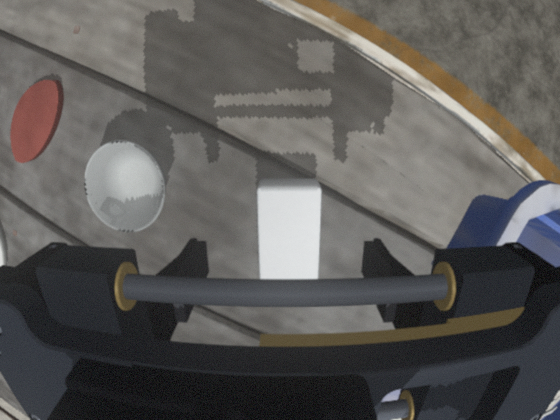

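View pics/s5.png

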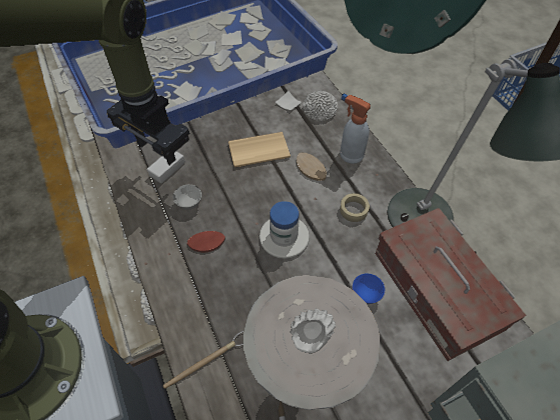

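Emit:
arm_command(motion=[[[0,-6,25],[0,0,0],0],[[0,0,20],[0,0,0],0],[[0,0,14],[0,0,0],0],[[0,0,10],[0,0,0],0],[[0,0,0],[0,0,0],0],[[0,0,0],[0,0,0],0]])

```text
time: 11.62
position: [0.3972, 0.3567, 0.0232]
tool_rot: [0.765, -3.047, 0.0]
ft_force: [0.1, -0.2, 0.6]
grip_width: 1.005
```

Emit:
arm_command(motion=[[[0,0,0],[0,0,0],0.3],[[0,0,0],[0,0,0],0.4],[[0,0,0],[0,0,0],0.5],[[0,0,0],[0,0,0],0.6],[[0,0,0],[0,0,0],1],[[0,0,0],[0,0,0],1],[[0,0,0],[0,0,0],1]], force=35)

```text
time: 12.2
position: [0.3966, 0.3578, 0.0234]
tool_rot: [-0.767, 3.046, 0.002]
ft_force: [-2.0, 1.7, 1.4]
grip_width: 0.554
```

```bash
python3 plan.py;  python3 -c "
from h import *
p,d=optics.get_image('wrist');cv2.imwrite('pics/w6.png',p)"; python3 w.py wrist plaster_block
```

```text
t 12.2 at [396.6 357.8  23.4] psi 118.3 tilt [0.   0.08] F [-2.   1.7  1.4] g 0.554 q [-0.93  0.29  0.16  1.96 -0.06  0.89  1.33]
wrist plaster_block 0.65 centroid [382.4 349.1] PCA -62.6 rect [382.  348.8] [38.1 45. ] 28.2 zmed 30.2
```

View pics/w6.png

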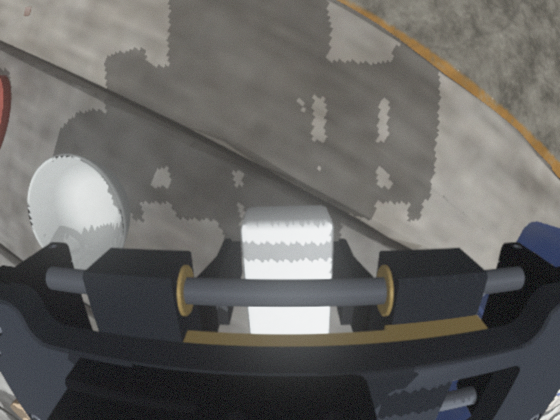

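Emit:
arm_command(motion=[[[0,0,0],[0,0,0],1],[[0,0,0],[0,0,0],1],[[0,0,0],[0,0,0],1]])

```text
time: 12.6
position: [0.3967, 0.3577, 0.0235]
tool_rot: [-0.767, 3.046, 0.002]
ft_force: [-2.5, 3.3, 4.5]
grip_width: 0.515
```

```bash
python3 plan.py 396.6,357.8,70,118 631,330,90,78.4; python3 w.py wrist plaster_block
```

```text
t 12.6 at [396.7 357.7  23.5] psi 118.3 tilt [0.01 0.07] F [-2.5  3.3  4.5] g 0.515 q [-0.93  0.29  0.16  1.96 -0.06  0.9   1.33]
-> (396.6, 357.8, 70.0, 118.0) 2 rows
[[[0.0, 0.1, -23.3], [0, 0, 0.13]], [[0.0, 0.1, -23.3], [0, 0, 0.13]]]
-> (631.0, 330.0, 90.0, 78.4) 6 rows
[[[-32.3, -22.4, -3.3], [0, 0, 6.6]], [[-34.7, -18.6, -3.3], [0, 0, 6.6]], [[-36.6, -14.5, -3.3], [0, 0, 6.6]], [[-38.0, -10.2, -3.3], [0, 0, 6.6]], [[-38.9, -5.7, -3.3], [0, 0, 6.6]], [[-39.3, -1.2, -3.3], [0, 0, 6.6]]]
wrist plaster_block 0.75 centroid [382.3 348.9] PCA -62.4 rect [382.  348.7] [37.8 44.1] 29.0 zmed 30.2
```

Emit:
arm_command(motion=[[[0,0,-15],[0,0,0],1],[[0,0,-20],[0,0,0],1],[[0,0,-20],[0,0,0.3],1],[[-20,-17,-2],[0,0,5],1],[[-30,-18,-2],[0,0,6.6],1],[[-33,-15,-2],[0,0,6.6],1],[[-33,-12,-2],[0,0,6.6],1],[[-33,-8,0],[0,0,6.6],1]])

```text
time: 13.37
position: [0.5629, 0.326, 0.0853]
tool_rot: [-0.106, -3.14, 0.005]
ft_force: [1.0, 0.1, -1.5]
grip_width: 0.514
```

```bash
python3 plan.py 631,330,85,78.4
```

```text
t 13.37 at [562.9 326.   85.3] psi 86.1 tilt [-0.01 -0.18] F [ 1.   0.1 -1.5] g 0.514 q [-0.81  0.44  0.31  1.63 -0.14  1.1   1.04]
-> (631.0, 330.0, 85.0, 78.4) 2 rows
[[[-33.8, 4.3, 0.2], [0, 0, 3.87]], [[-33.5, 6.6, 0.2], [0, 0, 3.87]]]
```

Emit:
arm_command(motion=[[[-30,4,0],[0,0,3.8],1],[[-30,6,0],[0,0,3.8],1],[[0,0,10],[0,0,0],1],[[0,0,10],[0,0,0],1],[[0,0,0],[0,0,0],1],[[0,0,0],[0,0,0],1]])

```text
time: 13.87
position: [0.6194, 0.3322, 0.0638]
tool_rot: [-0.301, -3.123, 0.005]
ft_force: [-0.4, -1.2, -1.0]
grip_width: 0.517
```

```bash
cat > blk.py <<'E'
from h import *
import sys
# white top face points seen by wrist, in world mm
s=ctrl.get_state();h=float(sys.argv[1])
c=cam("wrist");p,d=optics.get_image("wrist");X=cloud("wrist",d,c)*1000
m=(d>0)&(abs(X[...,2]-h)<5)&(np.hypot(X[...,0]-s["position"][0]*1000,X[...,1]-s["position"][1]*1000)<80)
hsv=cv2.cvtColor(p,cv2.COLOR_BGR2HSV)
if len(sys.argv)<3: m&=(hsv[...,1]<60)&(hsv[...,2]>90)
P=X[m];rc=cv2.minAreaRect(P[:,:2].astype(np.float32));print(len(P),rc,np.median(P[:,2]))
print(cv2.boxPoints(rc).round(1).tolist())
cv2.imwrite("pics/%s.png"%sys.argv[-1] if len(sys.argv)>2 else "pics/blk.png",p)
E
python3 plan.py 631,330,35.5,78.4; python3 w.py wrist plaster_block;python3 blk.py 72
```

```text
t 13.87 at [619.4 332.2  63.8] psi 79.0 tilt [-0.25 -0.15] F [-0.4 -1.2 -1. ] g 0.517 q [-0.77  0.57  0.33  1.49 -0.2   1.12  0.98]
-> (631.0, 330.0, 35.5, 78.4) 1 rows
[[[-11.8, 0.0, 28.3], [0, 0, 0.58]]]
wrist plaster_block 0.68 centroid [620.3 330.5] PCA 77.5 rect [619.9 330.4] [57.6 48.9] 79.0 zmed -1.0
7608 ((626.71142578125, 335.4563293457031), (54.21542739868164, 68.07189178466797), 79.55498504638672) 72.5806698635661
[[588.2999877929688, 315.0], [655.2999877929688, 302.6000061035156], [665.0999755859375, 355.8999938964844], [598.2000122070312, 368.29998779296875]]
```

View pics/blk.png

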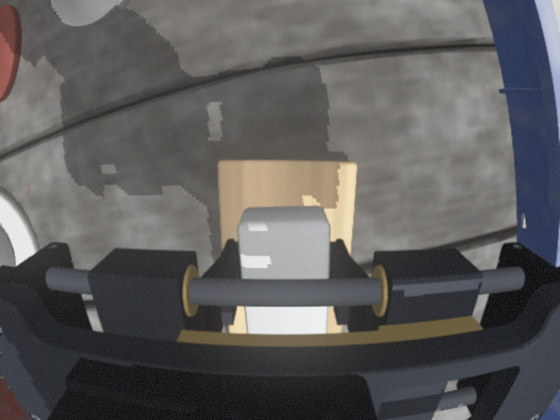

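```bash
cat > blk.py <<'E'
from h import *
import sys
h=float(sys.argv[1]);tgt=sys.argv[2]
s=ctrl.get_state()
c=cam("wrist");p,d=optics.get_image("wrist");X=cloud("wrist",d,c)*1000
M=R.from_rotvec(s["tool_rot"]).as_matrix()
r=models.silhouettes("wrist",tgt)
m=cv2.erode(r[0]["pixels"].astype(np.uint8),np.ones((3,3)))>0
P=X[m&(d>0)&(abs(X[...,2]-h)<4)]
L=(P-s["position"]*1000)@M
print(r[0]["conf"],len(P),"tool x pct",np.percentile(L[:,0],[1,50,99,99.9]).round(1),"y",np.percentile(L[:,1],[0.5,1,50,99,99.5]).round(1),"z",np.median(P[:,2]).round(1))
hi=L[L[:,0]>np.percentile(L[:,0],50)]
sl=np.polyfit(*[np.array([[b,f(hi[(abs(hi[:,0]-b)<2),1])] for b in np.arange(hi[:,0].min()+2,hi[:,0].max()-3,3)]).T for f in (np.max,)][0],1);print("edge slope deg",np.degrees(np.arctan(sl[0])).round(1))
print("tcp",(s["position"]*1000).round(1))
E
python3 blk.py 72 plaster_block; python3 plan.py
```

```text
0.73 7127 tool x pct [-35.9   9.   27.8  28.3] y [-22.5 -22.2  -1.   19.9  20.1] z 73.2
edge slope deg 0.5
tcp [621.  333.5  66.6]
t 14.12 at [621.5 333.6  67. ] psi 79.0 tilt [0.05 0.05] F [-0.1  0.5 -1.7] g 0.516 q [-0.77  0.57  0.33  1.49 -0.2   1.12  0.98]
```

```bash
python3 plan.py 631,330,37,78.3;
```

```text
t 14.12 at [621.5 333.6  67. ] psi 79.0 tilt [0.05 0.05] F [-0.1  0.5 -1.7] g 0.516 q [-0.77  0.57  0.33  1.49 -0.2   1.12  0.98]
-> (631.0, 330.0, 37.0, 78.3) 1 rows
[[[-10.0, -1.7, 30.0], [0, 0, 0.68]]]
```

Emit:
arm_command(motion=[[[-10,-1.5,8],[0,0,0.7],1],[[0,0,10],[0,0,0],1],[[0,0,7],[0,0,0],1],[[0,0,3],[0,0,0],1],[[0,0,0],[0,0,0],1],[[0,0,0],[0,0,0],1],[[0,0,0],[0,0,0],1]])

```text
time: 14.7
position: [0.6312, 0.33, 0.0381]
tool_rot: [0.322, 3.125, 0.001]
ft_force: [0.1, 0.4, -2.0]
grip_width: 0.516
```

```bash
python3 plan.py 631,330,35.5,78.3; python3 blk.py 44 plaster_block
```

```text
t 14.7 at [631.2 330.   38.1] psi 78.2 tilt [0.01 0.02] F [ 0.1  0.4 -2. ] g 0.516 q [-0.75  0.61  0.33  1.49 -0.21  1.08  0.99]
-> (631.0, 330.0, 35.5, 78.3) 1 rows
[[[0.2, -0.1, 2.6], [0, 0, -0.06]]]
0.92 7200 tool x pct [-36.    8.7  27.8  28.2] y [-22.6 -22.3  -1.   19.9  20.1] z 44.7
edge slope deg 3.2
tcp [631.2 330.   38.1]
```

Emit:
arm_command(motion=[[[0,0,1.5],[0,0,0],1],[[0,0,1],[0,0,0],1],[[0,0,0.5],[0,0,0],1],[[0,0,0],[0,0,0],1]])

```text
time: 15.13
position: [0.6312, 0.3299, 0.0356]
tool_rot: [0.322, 3.125, 0.001]
ft_force: [-0.9, -0.5, 0.8]
grip_width: 0.516
```

Emit:
arm_command(motion=[[[0,0,0.7],[0,0,0],1],[[0,0,0],[0,0,0],0.4],[[0,0,0],[0,0,0],0.2],[[0,0,0],[0,0,0],0],[[0,0,0],[0,0,0],0],[[0,0,-20],[0,0,0],0],[[0,0,-35],[0,0,0],0],[[0,0,-35],[0,0,0],0]])

```text
time: 15.8
position: [0.6301, 0.3292, 0.1235]
tool_rot: [-0.322, -3.122, 0.004]
ft_force: [0.7, 0.8, -0.2]
grip_width: 0.944
```

```bash
python3 plan.py 520,240,140,79 424,121,110,75
```

```text
t 15.8 at [630.1 329.2 123.5] psi 78.2 tilt [-0.18 -0.12] F [ 0.7  0.8 -0.2] g 0.944 q [-0.76  0.53  0.35  1.42 -0.18  1.22  0.97]
-> (520.0, 240.0, 140.0, 79.0) 4 rows
[[[22.4, -27.4, -4.1], [0, 0, -0.19]], [[22.5, -27.4, -4.1], [0, 0, -0.19]], [[22.6, -27.3, -4.1], [0, 0, -0.19]], [[22.7, -27.2, -4.1], [0, 0, -0.19]]]
-> (424.0, 121.0, 110.0, 75.0) 4 rows
[[[17.9, -33.8, 7.5], [0, 0, 1.0]], [[17.3, -34.1, 7.5], [0, 0, 1.0]], [[16.7, -34.4, 7.5], [0, 0, 1.0]], [[16.1, -34.7, 7.5], [0, 0, 1.0]]]
```

```bash
python3 plan.py 475,115,135,75
```

```text
t 15.8 at [630.1 329.2 123.5] psi 78.2 tilt [-0.18 -0.12] F [ 0.7  0.8 -0.2] g 0.944 q [-0.76  0.53  0.35  1.42 -0.18  1.22  0.97]
-> (475.0, 115.0, 135.0, 75.0) 7 rows
[[[15.4, -34.5, -1.6], [0, 0, 0.46]], [[15.2, -34.6, -1.6], [0, 0, 0.46]], [[14.9, -34.7, -1.6], [0, 0, 0.46]], [[14.6, -34.8, -1.6], [0, 0, 0.46]], [[14.3, -34.9, -1.6], [0, 0, 0.46]], [[14.0, -35.1, -1.6], [0, 0, 0.46]], [[13.8, -35.2, -1.6], [0, 0, 0.46]]]
```

Emit:
arm_command(motion=[[[15,-34,-2],[0,0,0.5],0],[[15,-34.5,-2],[0,0,0.5],0],[[15,-34.5,-2],[0,0,0.5],0],[[14.5,-35,-2],[0,0,0.5],0],[[14,-35,-1],[0,0,0.5],0],[[14,-35,-1],[0,0,0.5],0],[[14,-35,0],[0,0,0.5],0],[[0,0,0],[0,0,0],0]])

```text
time: 16.47
position: [0.4725, 0.1098, 0.1336]
tool_rot: [-0.428, -3.108, 0.003]
ft_force: [0.3, 0.4, 0.7]
grip_width: 1.0
```

Emit:
arm_command(motion=[[[0,0,0],[0,0,0],0],[[0,0,0],[0,0,0],0]])

```text
time: 16.63
position: [0.4773, 0.1172, 0.1349]
tool_rot: [0.417, 3.112, 0.003]
ft_force: [-0.1, 0.2, -0.6]
grip_width: 1.001
```

```bash
python3 w.py wrist rubber_kidney; python3 -c "
from h import *
p,d=optics.get_image('wrist');cv2.imwrite('pics/w7.png',p)
p,d=optics.get_image('side');cv2.imwrite('pics/s7.png',p)"; python3 - <<'E'
from w import meas
o=dict(plaster_block=.042,slip_jar=.104)
meas("top",["plaster_block","ware_board","slip_jar","round_bat"],o);meas("side",["plaster_block","ware_board","round_bat"],o)
E
python3 plan.py 424,121,100,75.5
```

```text
wrist rubber_kidney 0.61 centroid [424.  121.3] PCA -14.0 rect [423.7 120.8] [51.1 86.9] 73.6 zmed 8.8
top plaster_block 0.59 centroid [641.7 325.1] PCA -7.3 rect [642.2 324.3] [52.3 94.5] 78.9 zmed 40.9
top ware_board 0.82 centroid [644.1 328.9] PCA -12.6 rect [644.3 329.2] [ 91.7 151. ] 78.3 zmed 10.9
top slip_jar 0.68 centroid [590.7  49.3] PCA 19.5 rect [589.8  46.6] [69.7 38.5] 25.2 zmed 103.6
top round_bat 0.81 centroid [577.7  19.3] PCA -15.7 rect [583.9  19.1] [34.3 92.8] 79.1 zmed 11.2
side plaster_block 0.65 centroid [644.3 312.6] PCA -5.7 rect [644.9 312. ] [68.5 92.8] 80.4 zmed 40.4
side ware_board 0.96 centroid [653.7 308.1] PCA -6.2 rect [652.9 323.5] [ 93.5 141.6] 78.6 zmed 10.6
side round_bat 0.62 centroid [587.   37.5] PCA -24.0 rect [590.   45.3] [100.4 111.5] 62.7 zmed 10.6
t 17.28 at [476.6 116.5 134.3] psi 74.7 tilt [-0. -0.] F [ 0.9  0.1 -0.5] g 0.999 q [-0.72  0.06  0.44  1.98 -0.03  1.11  1.04]
-> (424.0, 121.0, 100.0, 75.5) 2 rows
[[[26.0, -4.8, 17.2], [0, 0, -0.38]], [[26.0, -4.6, 17.2], [0, 0, -0.38]]]
```

View pics/w7.png

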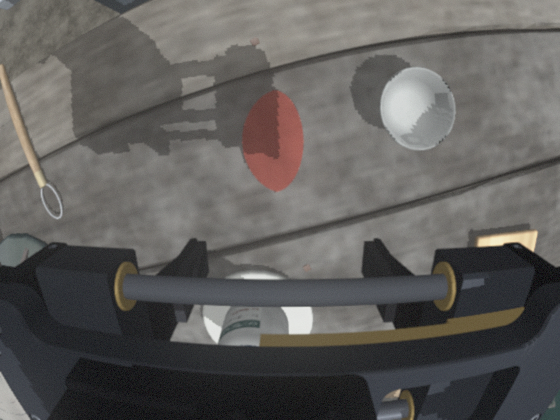

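View pics/s7.png

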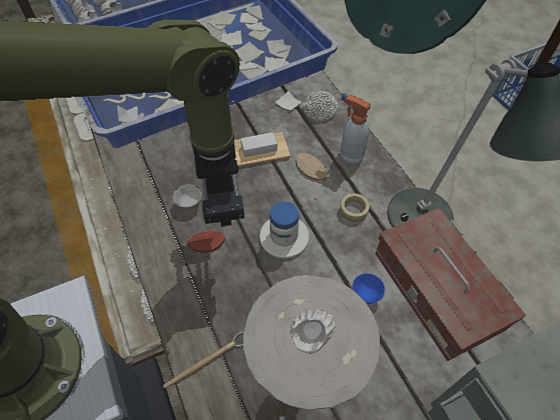

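Emit:
arm_command(motion=[[[20,-4,20],[0,0,0],0],[[20,-4,25],[0,0,0],0],[[12,-1.5,25],[0,0,-0.3],0],[[0,0,20],[0,0,0],0],[[0,0,15],[0,0,0],0],[[0,0,0],[0,0,0],0],[[0,0,0],[0,0,0],0],[[0,0,0],[0,0,0],0]])

```text
time: 17.95
position: [0.4249, 0.1212, 0.0303]
tool_rot: [0.409, 3.113, 0.001]
ft_force: [0.6, 0.3, 0.3]
grip_width: 1.0
```

```bash
python3 plan.py 424,121.3,16,75;python3 w.py wrist rubber_kidney
```

```text
t 17.95 at [424.9 121.2  30.3] psi 75.0 tilt [0.08 0.03] F [0.6 0.3 0.3] g 1.0 q [-0.74  0.1   0.42  2.18 -0.05  0.87  1.02]
-> (424.0, 121.3, 16.0, 75.0) 1 rows
[[[0.9, -0.2, 14.3], [0, 0, 0.02]]]
wrist rubber_kidney 0.72 centroid [415.6 123.2] PCA -17.7 rect [411.5 124.3] [52.8 65.2] 74.8 zmed 8.8
```

Emit:
arm_command(motion=[[[0.5,0,7],[0,0,0],0],[[0,0,4],[0,0,0],0],[[0,0,3],[0,0,0],0],[[0,0,0],[0,0,0],0],[[0,0,0],[0,0,0],0]])

```text
time: 18.47
position: [0.4233, 0.121, 0.0151]
tool_rot: [-0.409, -3.114, 0.001]
ft_force: [-0.2, 0.6, -0.8]
grip_width: 1.002
```

Emit:
arm_command(motion=[[[0,0,0],[0,0,0],0.3],[[0,0,0],[0,0,0],0.35],[[0,0,0],[0,0,0],0.4],[[0,0,0],[0,0,0],1],[[0,0,0],[0,0,0],1],[[0,0,0],[0,0,0],1],[[0,0,0],[0,0,0],1]], force=20)

```text
time: 19.05
position: [0.4235, 0.1212, 0.0154]
tool_rot: [0.409, 3.115, 0.0]
ft_force: [-0.4, -0.3, -0.2]
grip_width: 0.589
```

```bash
python3 plan.py 424,121.3,16,75;python3 blk.py 8 rubber_kidney
```

```text
t 19.05 at [423.5 121.2  15.4] psi 75.0 tilt [0.01 0.01] F [-0.4 -0.3 -0.2] g 0.589 q [-0.73  0.13  0.42  2.19 -0.07  0.84  1.03]
-> (424.0, 121.3, 16.0, 75.0) 1 rows
[[[-0.4, 0.2, -0.6], [0, 0, 0.03]]]
0.76 8038 tool x pct [-39.2  11.9  41.8  43.4] y [-25.3 -24.7  -0.3  22.6  23.1] z 8.8
edge slope deg -25.0
tcp [423.5 121.2  15.4]
```

```bash
python3 plan.py 424,121.3,90,75 640,322,95,78.2
```

```text
t 19.15 at [423.5 121.2  15.4] psi 75.0 tilt [0.01 0.01] F [-1.   0.6 -0.1] g 0.585 q [-0.73  0.13  0.42  2.19 -0.07  0.84  1.03]
-> (424.0, 121.3, 90.0, 75.0) 2 rows
[[[-0.2, 0.1, -37.3], [0, 0, 0.02]], [[-0.2, 0.1, -37.3], [0, 0, 0.02]]]
-> (640.0, 322.0, 95.0, 78.2) 8 rows
[[[-19.6, 31.2, -0.6], [0, 0, -0.4]], [[-19.8, 31.1, -0.6], [0, 0, -0.4]], [[-20.0, 30.9, -0.6], [0, 0, -0.4]], [[-20.2, 30.8, -0.6], [0, 0, -0.4]], [[-20.5, 30.7, -0.6], [0, 0, -0.4]], [[-20.7, 30.5, -0.6], [0, 0, -0.4]], [[-20.9, 30.4, -0.6], [0, 0, -0.4]], [[-21.1, 30.2, -0.6], [0, 0, -0.4]]]
```

Emit:
arm_command(motion=[[[0,0,-10],[0,0,0],1],[[0,0,-20],[0,0,0],1],[[0,0,-25],[0,0,0],1],[[0,0,-25],[0,0,0],1],[[0,0,0],[0,0,0],1]])

```text
time: 19.57
position: [0.4267, 0.1222, 0.1004]
tool_rot: [0.409, 3.108, 0.008]
ft_force: [1.5, 1.0, -0.4]
grip_width: 0.587
```

```bash
python3 blk.py 88 rubber_kidney;python3 plan.py 640,322,95,78.2; python3 -c "
from h import *
p,d=optics.get_image('wrist');cv2.imwrite('pics/w8.png',p)"
```

```text
0.88 46 tool x pct [ 0.  41.8 43.7 43.7] y [-20.3 -19.5   0.8  11.   11.8] z 91.2
t 19.67 at [424.3 121.5  96.8] psi 75.0 tilt [0.15 0.1 ] F [-1.  -1.1 -0.8] g 0.585 q [-0.75 -0.01  0.41  2.13  0.01  1.02  0.97]
-> (640.0, 322.0, 95.0, 78.2) 8 rows
[[[-19.6, 31.2, 0.2], [0, 0, -0.4]], [[-19.8, 31.0, 0.2], [0, 0, -0.4]], [[-20.0, 30.9, 0.2], [0, 0, -0.4]], [[-20.2, 30.8, 0.2], [0, 0, -0.4]], [[-20.4, 30.6, 0.2], [0, 0, -0.4]], [[-20.6, 30.5, 0.2], [0, 0, -0.4]], [[-20.8, 30.3, 0.2], [0, 0, -0.4]], [[-21.1, 30.2, 0.2], [0, 0, -0.4]]]Traceback (most recent call last):
  File "blk.py", line 13, in <module>
    sl=np.polyfit(*[np.array([[b,f(hi[(abs(hi[:,0]-b)<2),1])] for b in np.arange(hi[:,0].min()+2,hi[:,0].max()-3,3)]).T for f in (np.max,)][0],1);print("edge slope deg",np.degrees(np.arctan(sl[0])).round(1))
TypeError: polyfit() missing 2 required positional arguments: 'y' and 'deg'
```

View pics/w8.png

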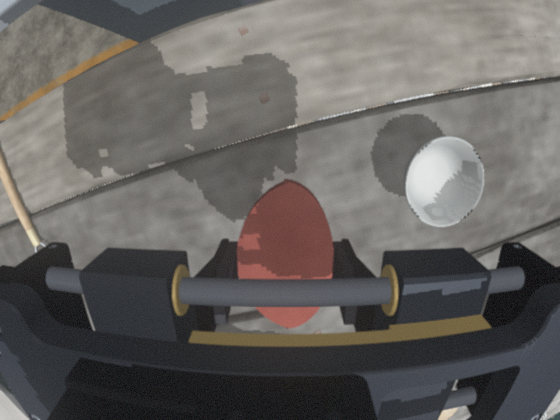

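Emit:
arm_command(motion=[[[-14,22,0],[0,0,-0.4],1],[[-20,31,0],[0,0,-0.4],1],[[-20,31,0],[0,0,-0.4],1],[[-20,31,0],[0,0,-0.4],1],[[-20.5,30.5,0],[0,0,-0.4],1],[[-20.5,30.5,0],[0,0,-0.4],1],[[-21,30.5,0],[0,0,-0.4],1],[[-18,25,0],[0,0,-0.4],1]])

```text
time: 20.38
position: [0.6277, 0.3119, 0.0929]
tool_rot: [-0.32, -3.123, 0.002]
ft_force: [-0.3, -0.3, -0.4]
grip_width: 0.585
```

Emit:
arm_command(motion=[[[0,0,0],[0,0,0],1],[[0,0,0],[0,0,0],1],[[0,0,0],[0,0,0],1]])

```text
time: 20.63
position: [0.6263, 0.3088, 0.0934]
tool_rot: [-0.323, -3.122, 0.005]
ft_force: [0.2, -0.3, -1.2]
grip_width: 0.585
```

```bash
python3 plan.py 647,326.7,75,78.2;python3 -c "
from h import *
p,d=optics.get_image('wrist');cv2.imwrite('pics/w9.png',p)
c=cam('wrist');X=cloud('wrist',d,c)*1000
m=(abs(X[...,2]-42)<3)&(d>0)&(X[...,0]>580)&(X[...,1]>290)&(X[...,1]<370)&(X[...,0]<700)
P=X[m][:,:2];print(len(P),P.min(0),P.max(0))
rc=cv2.minAreaRect(P.astype(np.float32));print(rc,cv2.boxPoints(rc).round(1).tolist())
"; python3 blk.py 90 rubber_kidney
```

```text
t 20.63 at [626.3 308.8  93.4] psi 78.2 tilt [-0.17 -0.15] F [ 0.2 -0.3 -1.2] g 0.585 q [-0.75  0.53  0.35  1.49 -0.19  1.16  1.  ]
-> (647.0, 326.7, 75.0, 78.2) 1 rows
[[[-16.6, 21.8, 18.4], [0, 0, -0.01]]]
1302 [603.46665967 319.53412934] [693.5066861  354.12260504]
((649.2265014648438, 337.0090026855469), (25.37423324584961, 89.73357391357422), 83.59036254882812) [[603.2000122070312, 329.3999938964844], [692.4000244140625, 319.3999938964844], [695.2000122070312, 344.6000061035156], [606.0999755859375, 354.6000061035156]]
0.94 7957 tool x pct [-39.4  11.9  41.3  43.2] y [-25.3 -24.7  -0.4  22.6  23.2] z 87.5
edge slope deg -25.1
tcp [626.4 308.4  94.1]
```

View pics/w9.png

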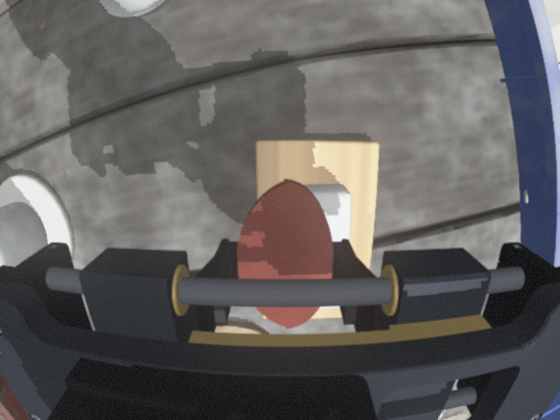

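```bash
python3 - <<'E'
from h import *
s=ctrl.get_state();M=R.from_rotvec(s["tool_rot"]).as_matrix()
c=cam('wrist');p,d=optics.get_image('wrist');X=cloud('wrist',d,c)*1000
a=np.radians(78.35);tx=np.array([-np.sin(a),np.cos(a)]);ty=np.array([np.cos(a),np.sin(a)])
C=np.array([646.5,327.])
hsv=cv2.cvtColor(p,cv2.COLOR_BGR2HSV)
for nm,z,sel in(("block",42,hsv[...,1]<50),("board",12.3,hsv[...,1]>60)):
  m=(abs(X[...,2]-z)<3)&(d>0)&(np.abs(X[...,0]-646)<90)&(np.abs(X[...,1]-327)<70)&sel
  P=X[m][:,:2]-C;u=P@tx;v=P@ty
  print(nm,len(P),"u max",np.percentile(u,[.5,98,99.5]).round(1),"v",np.percentile(v,[.5,98,99,99.5,99.8]).round(1))
  for b in range(-40,75,12):
    k=abs(u-b)<4
    if k.sum()>10:print(b,np.percentile(v[k],[2,98]).round(1))
print(s["position"])
E
```

```text
block 1249 u max [ 9.3 42.9 43.3] v [-4.5 19.8 20.  20.2 20.4]
8 [ 9.4 20.1]
20 [ 6.1 19.8]
32 [ 1.  19.6]
44 [-5.  18.4]
board 4762 u max [-73.4  73.2  73.6] v [-43.5  44.3  44.8  45.2  45.4]
-16 [32.6 44.6]
-4 [28.6 45.5]
8 [31.8 45.1]
20 [32.  44.7]
32 [-43.4  44.8]
44 [-43.   37.8]
56 [-42.7  37.7]
68 [-42.5  37.9]
[0.62676109 0.30877937 0.09527965]
```

```bash
python3 plan.py 647.2,326,75,78.3 647.2,326,58,78.3
```

```text
t 20.83 at [626.9 309.1  95.7] psi 78.2 tilt [-0.02 -0.  ] F [-0.2  0.3  0.6] g 0.585 q [-0.75  0.53  0.35  1.49 -0.19  1.16  1.  ]
-> (647.2, 326.0, 75.0, 78.3) 1 rows
[[[-16.4, 20.7, 20.7], [0, 0, -0.14]]]
-> (647.2, 326.0, 58.0, 78.3) 1 rows
[[[0.0, 0.0, 17.0], [0, 0, -0.0]]]
```

Emit:
arm_command(motion=[[[-8,10.5,8],[0,0,0],1],[[-8.5,10.5,8],[0,0,0],1],[[0,0,8],[0,0,0],1],[[0,0,6],[0,0,0],1],[[0,0,4],[0,0,0],1],[[0,0,0],[0,0,0],1],[[0,0,0],[0,0,0],1],[[0,0,0],[0,0,0],1]])

```text
time: 21.5
position: [0.648, 0.3271, 0.062]
tool_rot: [0.323, 3.124, 0.001]
ft_force: [0.7, 0.1, -0.9]
grip_width: 0.585
```

```bash
python3 plan.py 647.2,326,57.4,78.3;python3 -c "
from h import *
p,d=optics.get_image('wrist');cv2.imwrite('pics/w10.png',p)"
```

```text
t 21.5 at [648.  327.1  62. ] psi 78.2 tilt [0.03 0.02] F [ 0.7  0.1 -0.9] g 0.585 q [-0.74  0.61  0.34  1.43 -0.21  1.13  1.  ]
-> (647.2, 326.0, 57.4, 78.3) 1 rows
[[[0.5, -1.2, 4.6], [0, 0, -0.09]]]
```

View pics/w10.png

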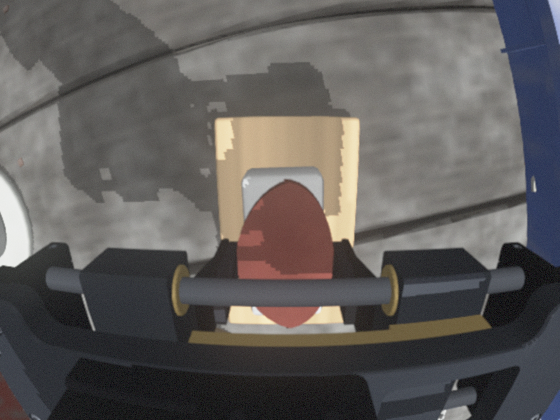

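Emit:
arm_command(motion=[[[0.5,-1.5,2],[0,0,0],1],[[0,0,1.5],[0,0,0],1],[[0,0,1],[0,0,0],1],[[0,0,0],[0,0,0],1],[[0,0,0],[0,0,0],1]])

```text
time: 21.97
position: [0.6471, 0.3258, 0.0575]
tool_rot: [0.322, 3.125, -0.0]
ft_force: [-1.9, -1.7, 4.2]
grip_width: 0.587
```

Contact. Release.

Emit:
arm_command(motion=[[[0,0,0],[0,0,0],0.35],[[0,0,0],[0,0,0],0.2],[[0,0,0],[0,0,0],0],[[0,0,0],[0,0,0],0],[[0,0,0],[0,0,0],0],[[0,0,-15],[0,0,0],0],[[0,0,-30],[0,0,0],0],[[0,0,-35],[0,0,0],0]])

```text
time: 22.63
position: [0.6456, 0.3254, 0.1361]
tool_rot: [-0.322, -3.121, 0.004]
ft_force: [1.1, 0.8, -0.0]
grip_width: 0.99
```

```bash
python3 plan.py 510,265,130,50
```

```text
t 22.63 at [645.6 325.4 136.1] psi 78.2 tilt [-0.22 -0.14] F [ 1.1  0.8 -0. ] g 0.99 q [-0.75  0.55  0.36  1.37 -0.19  1.26  0.99]
-> (510.0, 265.0, 130.0, 50.0) 5 rows
[[[24.1, -17.4, 1.2], [0, 0, 5.65]], [[22.3, -19.6, 1.2], [0, 0, 5.65]], [[20.2, -21.7, 1.2], [0, 0, 5.65]], [[18.0, -23.6, 1.2], [0, 0, 5.65]], [[15.6, -25.3, 1.2], [0, 0, 5.65]]]
```

```bash
python3 plan.py 440,200,130,10
```

```text
t 22.63 at [645.6 325.4 136.1] psi 78.2 tilt [-0.22 -0.14] F [ 1.1  0.8 -0. ] g 0.99 q [-0.75  0.55  0.36  1.37 -0.19  1.26  0.99]
-> (440.0, 200.0, 130.0, 10.0) 10 rows
[[[17.6, -16.5, 0.6], [0, 0, 6.82]], [[15.5, -18.4, 0.6], [0, 0, 6.82]], [[13.2, -20.1, 0.6], [0, 0, 6.82]], [[10.7, -21.6, 0.6], [0, 0, 6.82]], [[8.1, -22.7, 0.6], [0, 0, 6.82]], [[5.3, -23.5, 0.6], [0, 0, 6.82]], [[2.5, -24.0, 0.6], [0, 0, 6.82]], [[-0.4, -24.1, 0.6], [0, 0, 6.82]], [[-3.2, -23.9, 0.6], [0, 0, 6.82]], [[-6.0, -23.3, 0.6], [0, 0, 6.82]]]
```

Emit:
arm_command(motion=[[[17.5,-16.5,0.5],[0,0,6.8],0],[[15.5,-18.5,0.5],[0,0,6.8],0],[[13,-20,0.5],[0,0,6.8],0],[[10.5,-21.5,0.5],[0,0,6.8],0],[[8,-22.5,0.5],[0,0,6.8],0],[[5.5,-23.5,0.5],[0,0,6.8],0],[[2.5,-24,0.5],[0,0,6.8],0],[[-0.5,-24,0.5],[0,0,6.8],0]])

```text
time: 23.3
position: [0.4827, 0.2251, 0.1339]
tool_rot: [1.723, 2.627, 0.002]
ft_force: [-0.2, -0.3, -0.1]
grip_width: 0.998
```

Emit:
arm_command(motion=[[[-3,-24,0.5],[0,0,6.8],0],[[-6,-23,0.5],[0,0,6.8],0],[[0,0,0],[0,0,0],0],[[0,0,0],[0,0,0],0],[[0,0,0],[0,0,0],0]])

```text
time: 23.72
position: [0.4434, 0.2014, 0.1331]
tool_rot: [2.012, 2.412, 0.005]
ft_force: [-1.1, 0.7, 0.4]
grip_width: 0.997
```

```bash
cat > snap.py <<'E'
import sys
from h import *
for n in sys.argv[2:]:
  p,d=optics.get_image(n);cv2.imwrite(f"pics/{n}_{sys.argv[1]}.png",p)
E
python3 w.py wrist water_bowl; python3 snap.py 11 wrist side top; python3 plan.py 423.5,243.4,50,10
```

```text
wrist water_bowl 0.60 centroid [423.6 243.1] PCA 74.8 rect [423.4 242.7] [68.  67.1] 9.8 zmed 30.9
t 23.97 at [443.  200.9 131.9] psi 10.3 tilt [ 0.02 -0.03] F [ 0.1 -0.9 -0.2] g 1.001 q [-1.02  0.05  0.56  2.   -0.03  1.1  -0.27]
-> (423.5, 243.4, 50.0, 10.0) 3 rows
[[[15.1, -3.9, 27.3], [0, 0, 0.08]], [[15.1, -3.9, 27.3], [0, 0, 0.08]], [[15.1, -3.9, 27.3], [0, 0, 0.08]]]
```

View pics/wrist_11.png

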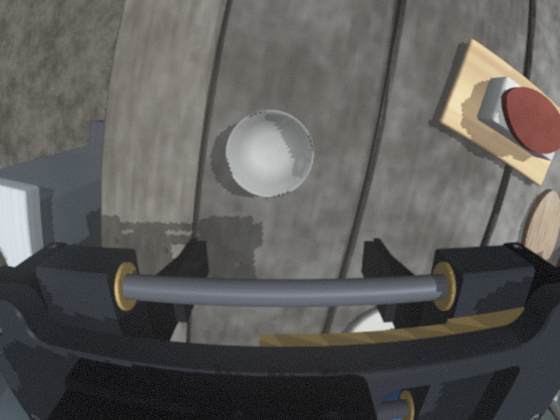

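View pics/top_11.png

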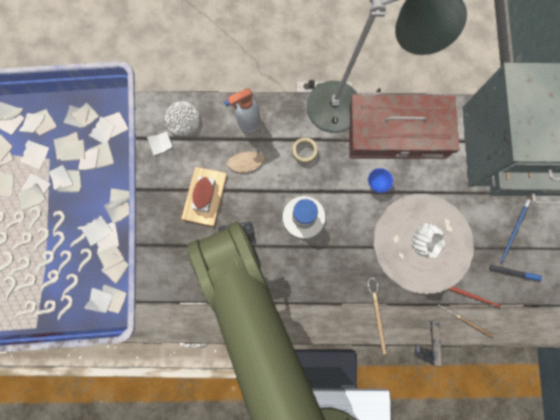

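```bash
cat > chk.py <<'E'
from w import meas
o=dict(plaster_block=.042,slip_jar=.104,rubber_kidney=.050)
meas("top",["rubber_kidney","ware_board","plaster_block","slip_jar","round_bat","water_bowl"],o);meas("side",["rubber_kidney","ware_board","slip_jar","round_bat"],o)
E
python3 chk.py
```

```text
top rubber_kidney 0.68 centroid [645.  326.6] PCA -8.9 rect [644.7 326.4] [57.5 83.8] 66.5 zmed 49.3
top ware_board 0.61 centroid [646.1 328.8] PCA -10.6 rect [646.7 329.3] [ 92.9 152.3] 78.9 zmed 10.8
top plaster_block 0.45 centroid [606.1 316. ] PCA -51.2 rect [604.8 314.8] [17.9 33.4] 38.7 zmed 39.3
top slip_jar 0.73 centroid [582.2  59.8] PCA -22.1 rect [581.4  59. ] [61.  70.8] 78.0 zmed 103.5
top round_bat 0.88 centroid [576.8  59.2] PCA 74.6 rect [585.4  57.5] [112.6 102.9] 77.0 zmed 11.2
top water_bowl 0.89 centroid [ 688.1 -146. ] PCA 48.6 rect [ 687.6 -146. ] [64.5 66.8] 88.4 zmed 29.8
side rubber_kidney 0.98 centroid [648.7 321.3] PCA -5.3 rect [647.4 321.7] [59.4 84.5] 65.0 zmed 49.0
side ware_board 0.65 centroid [647.6 305.3] PCA -6.0 rect [646.4 320.3] [ 91.6 151.4] 80.7 zmed 10.6
side slip_jar 0.73 centroid [580.7  32.3] PCA 63.7 rect [580.1  32.2] [113.5  60.1] 63.4 zmed 102.9
side round_bat 0.74 centroid [584.6  36.7] PCA -18.0 rect [589.4  43.5] [ 96.3 114.3] 68.9 zmed 10.5
```

Emit:
arm_command(motion=[[[15,-4,20],[0,0,0],0],[[15,-4,20],[0,0,0],0],[[15,-4,20],[0,0,0],0],[[0,0,15],[0,0,0],0],[[0,0,0],[0,0,0],0],[[0,0,0],[0,0,0],0]])

```text
time: 25.07
position: [0.4222, 0.2422, 0.0565]
tool_rot: [2.014, 2.41, -0.003]
ft_force: [0.5, -0.2, 0.6]
grip_width: 1.004
```

```bash
python3 plan.py 423.5,243.3,26,10; python3 snap.py 12 wrist
```

```text
t 25.07 at [422.2 242.2  56.5] psi 10.2 tilt [-0.06 -0.09] F [ 0.5 -0.2  0.6] g 1.004 q [-1.06  0.16  0.52  2.06 -0.1   0.95 -0.31]
-> (423.5, 243.3, 26.0, 10.0) 1 rows
[[[0.9, 1.5, 30.5], [0, 0, 0.23]]]
```

View pics/wrist_12.png

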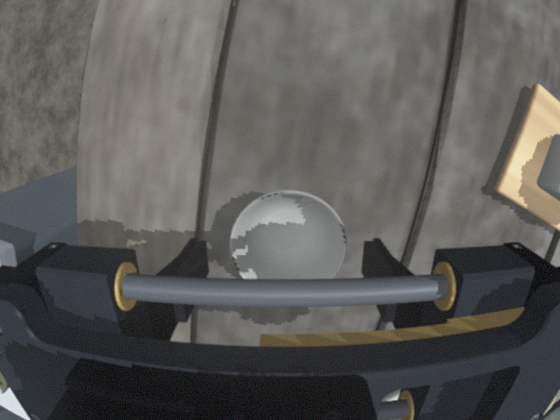

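Emit:
arm_command(motion=[[[1,1.5,12],[0,0,0],0],[[0,0,12],[0,0,0],0],[[0,0,7],[0,0,0],0],[[0,0,0],[0,0,0],0],[[0,0,0],[0,0,0],0]])

```text
time: 25.53
position: [0.424, 0.2437, 0.0258]
tool_rot: [2.015, 2.41, -0.001]
ft_force: [-0.2, 0.6, -0.3]
grip_width: 1.001
```

Emit:
arm_command(motion=[[[0,0,0],[0,0,0],0.15],[[0,0,0],[0,0,0],0.2],[[0,0,0],[0,0,0],0.25],[[0,0,0],[0,0,0],1],[[0,0,0],[0,0,0],1],[[0,0,0],[0,0,0],1]], force=10)

```text
time: 26.03
position: [0.424, 0.2443, 0.0263]
tool_rot: [-2.014, -2.411, -0.001]
ft_force: [-1.1, -0.4, 2.2]
grip_width: 0.756
```

Emit:
arm_command(motion=[[[0,0,0],[0,0,0],1],[[0,0,0],[0,0,0],1]])

```text
time: 26.2
position: [0.4241, 0.2443, 0.0262]
tool_rot: [-2.015, -2.411, -0.001]
ft_force: [-0.7, -0.1, 3.7]
grip_width: 0.763
```

Emit:
arm_command(motion=[[[0,0,-8],[0,0,0],1],[[0,0,-12],[0,0,0],1],[[0,0,-10],[0,0,0],1],[[0,0,0],[0,0,0],1],[[0,0,0],[0,0,0],1]])

```text
time: 26.62
position: [0.4242, 0.2444, 0.0565]
tool_rot: [2.014, 2.411, 0.003]
ft_force: [-0.4, -0.4, -1.2]
grip_width: 0.763
```

```bash
python3 plan.py 618.6,191.6,56,-11; python3 snap.py 13 wrist side
```

```text
t 26.62 at [424.2 244.4  56.5] psi 10.2 tilt [0.06 0.08] F [-0.4 -0.4 -1.2] g 0.763 q [-1.06  0.16  0.52  2.06 -0.1   0.94 -0.31]
-> (618.6, 191.6, 56.0, -11.0) 6 rows
[[[-14.4, 30.3, 0.1], [0, 0, 3.54]], [[-12.5, 31.1, 0.1], [0, 0, 3.54]], [[-10.6, 31.9, 0.1], [0, 0, 3.54]], [[-8.6, 32.5, 0.1], [0, 0, 3.54]], [[-6.6, 32.9, 0.1], [0, 0, 3.54]], [[-4.5, 33.3, 0.1], [0, 0, 3.54]]]
```

View pics/wrist_13.png

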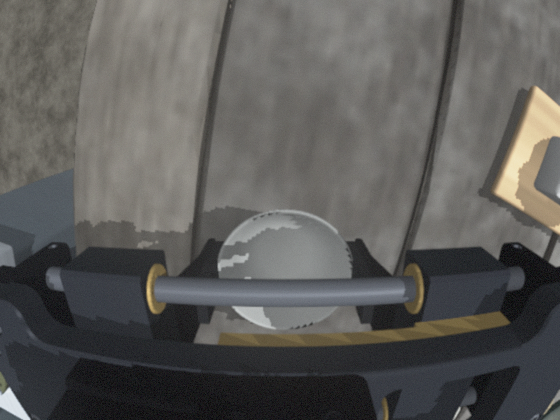

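View pics/side_13.png

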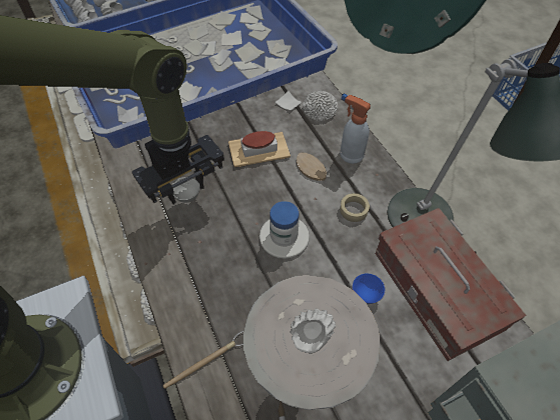

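Emit:
arm_command(motion=[[[-9,20,0],[0,0,2],1],[[-13,28,0],[0,0,3.2],1],[[-11.5,28.5,0],[0,0,3.2],1],[[-10,29,0],[0,0,3.2],1],[[-8,29.5,0],[0,0,3.2],1],[[-5,24,0],[0,0,3.2],1],[[-2,18,0],[0,0,2],1],[[0,10,0],[0,0,1],1]])

```text
time: 27.38
position: [0.6154, 0.1881, 0.0549]
tool_rot: [2.422, 1.998, -0.002]
ft_force: [0.2, -0.1, -1.9]
grip_width: 0.76
```

Emit:
arm_command(motion=[[[0,0,0],[0,0,0],1],[[0,0,0],[0,0,0],1],[[0,0,0],[0,0,0],1]])

```text
time: 27.63
position: [0.612, 0.191, 0.0553]
tool_rot: [-2.417, -2.004, 0.002]
ft_force: [0.1, -0.4, -0.3]
grip_width: 0.759
```

```bash
python3 plan.py 618.6,191.6,28,-11; python3 snap.py 14 wrist; python3 w.py wrist ware_board; python3 - <<'E'
from h import *
from scipy.optimize import least_squares
s=ctrl.get_state();M=R.from_rotvec(s["tool_rot"]).as_matrix()
c=cam("wrist");p,d=optics.get_image("wrist");X=cloud("wrist",d,c)*1000
m=models.silhouettes("wrist","water_bowl")[0]["pixels"]
h=s["position"][2]*1000+8
P=X[m&(d>0)&(abs(X[...,2]-h)<3)][:,:2]
hu=cv2.convexHull(P.astype(np.float32))[:,0];E=hu[hu[:,1]>s["position"][1]*1000+5]
r=least_squares(lambda q:np.hypot(*(E-q).T)-33.5,s["position"][:2]*1000,loss="soft_l1");print("bowl",r.x.round(1),len(E),abs(r.fun).max(),s["position"])
E
```

```text
t 27.63 at [612.  191.   55.3] psi -10.7 tilt [-0.12  0.02] F [ 0.1 -0.4 -0.3] g 0.759 q [-0.81  0.5   0.6   1.68 -0.32  1.06 -0.3 ]
-> (618.6, 191.6, 28.0, -11.0) 1 rows
[[[1.8, 6.3, 27.3], [0, 0, 0.33]]]
wrist ware_board 0.96 centroid [643.1 302.2] PCA -10.9 rect [644.4 309.4] [ 59.2 151.4] 80.6 zmed 12.3Traceback (most recent call last):
  File "<stdin>", line 5, in <module>
IndexError: list index out of range
```

View pics/wrist_14.png

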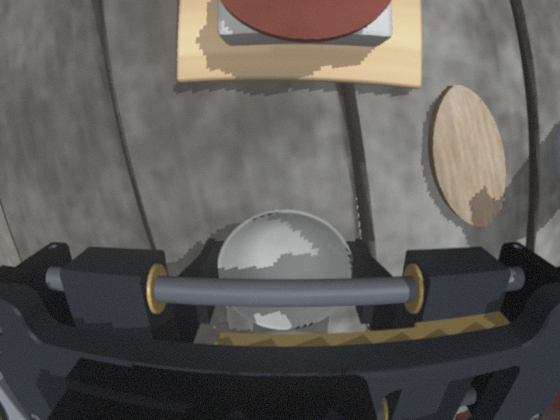

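Emit:
arm_command(motion=[[[2.5,6,10],[0,0,0],1],[[0,0,10],[0,0,0],1],[[0,0,6],[0,0,0],1],[[0,0,2],[0,0,0],1],[[0,0,0],[0,0,0],1],[[0,0,0],[0,0,0],1]])

```text
time: 28.38
position: [0.6198, 0.1912, 0.0273]
tool_rot: [2.42, 2.003, -0.001]
ft_force: [0.3, -0.8, -0.9]
grip_width: 0.762
```

```bash
python3 plan.py 618.6,192.4,26.2,-11
```

```text
t 28.38 at [619.8 191.2  27.3] psi -10.8 tilt [-0.03 -0.03] F [ 0.3 -0.8 -0.9] g 0.762 q [-0.79  0.55  0.58  1.68 -0.34  1.02 -0.28]
-> (618.6, 192.4, 26.2, -11.0) 1 rows
[[[1.0, -1.4, 1.1], [0, 0, 0.22]]]
```

Emit:
arm_command(motion=[[[1,-1,0.8],[0,0,0],1],[[0,0,0.5],[0,0,0],1],[[0,0,0],[0,0,0],1],[[0,0,0],[0,0,0],1]])

```text
time: 28.72
position: [0.6192, 0.1927, 0.0266]
tool_rot: [-2.42, -2.003, -0.0]
ft_force: [0.2, 0.1, -0.4]
grip_width: 0.762
```

Emit:
arm_command(motion=[[[0,0,0.7],[0,0,0],1],[[0,0,0],[0,0,0],1],[[0,0,0],[0,0,0],1]])

```text
time: 28.97
position: [0.6194, 0.1928, 0.0263]
tool_rot: [-2.42, -2.003, -0.001]
ft_force: [-2.1, -0.0, 2.2]
grip_width: 0.759
```

Emit:
arm_command(motion=[[[0,0,0],[0,0,0],0.15],[[0,0,0],[0,0,0],0.05],[[0,0,0],[0,0,0],0],[[0,0,0],[0,0,0],0],[[0,0,-15],[0,0,0],0],[[0,0,-30],[0,0,0],0],[[0,0,-38],[0,0,0],0],[[0,0,-38],[0,0,0],0]])

```text
time: 29.63
position: [0.6187, 0.1922, 0.1486]
tool_rot: [2.421, 2.002, -0.002]
ft_force: [1.3, 0.8, 0.7]
grip_width: 1.001
```

Emit:
arm_command(motion=[[[0,-20,-38],[0,0,0],0],[[-10,-32,-15],[0,0,0],0],[[-20,-32,-10],[0,0,0],0],[[-20,-32,-5],[0,0,0],0],[[-20,-15,0],[0,0,0],0],[[0,0,0],[0,0,0],0],[[0,0,0],[0,0,0],0],[[0,0,0],[0,0,0],0]])

```text
time: 30.3
position: [0.4787, 0.1486, 0.2148]
tool_rot: [-2.42, -2.003, -0.004]
ft_force: [0.1, 0.4, -0.5]
grip_width: 0.999
```

```bash
python3 plan.py; python3 snap.py 15 wrist top side; python3 - <<'E'
from w import meas
o=dict(plaster_block=.042,slip_jar=.104,rubber_kidney=.050)
meas("wrist",["rubber_kidney","ware_board","slip_jar","round_bat","water_bowl"],o)
meas("top",["rubber_kidney","ware_board","slip_jar","round_bat","water_bowl"],o)
E
```

```text
t 30.3 at [478.7 148.6 214.8] psi -10.8 tilt [0.1 0.1] F [ 0.1  0.4 -0.5] g 0.999 q [-1.01 -0.    0.66  1.87  0.    1.28 -0.54]
wrist rubber_kidney 0.73 centroid [648.3 311.3] PCA -0.6 rect [647.9 309.5] [24.4 84.4] 89.1 zmed 50.8
wrist ware_board 0.57 centroid [642.8 300.8] PCA -9.3 rect [644.4 312. ] [ 65.7 152.2] 81.4 zmed 12.3
wrist slip_jar 0.75 centroid [580.4  91.5] PCA -50.3 rect [581.8  91. ] [36.  80.7] 43.1 zmed 104.3
wrist round_bat 0.68 centroid [586.4  80.4] PCA 12.0 rect [587.7  73.2] [113.1  83.8] 12.7 zmed 12.1
wrist water_bowl 0.77 centroid [618.7 191.6] PCA 78.1 rect [618.  191.7] [65.5 66.2] 21.7 zmed 30.3
top rubber_kidney 0.60 centroid [645.2 327.6] PCA -10.5 rect [644.9 328.1] [83.7 55. ] 0.5 zmed 49.7
top ware_board 0.59 centroid [644.3 329.8] PCA -12.2 rect [643.7 329.2] [ 90.2 151.8] 78.3 zmed 10.9
top slip_jar 0.76 centroid [581.9  60.8] PCA -16.2 rect [580.1  60. ] [70.6 57.2] 0.3 zmed 103.4
top round_bat 0.60 centroid [580.   40.8] PCA -12.2 rect [589.5  46.2] [115.5  93. ] 3.3 zmed 11.0
top water_bowl 0.72 centroid [ 688.7 -145.7] PCA 49.2 rect [ 688.8 -146. ] [63.7 65.1] 0.5 zmed 30.1
```

View pics/wrist_15.png

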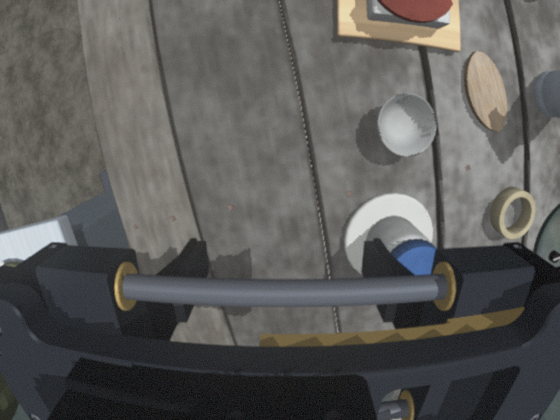

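View pics/top_15.png

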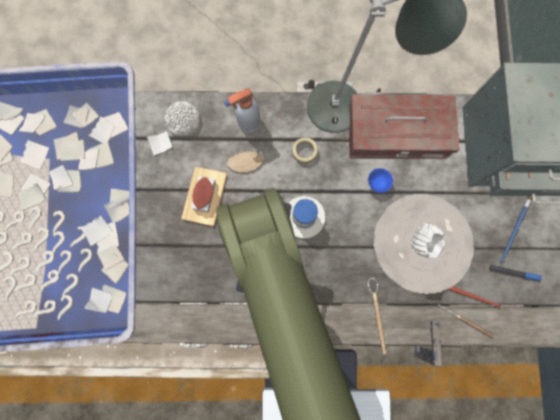

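View pics/side_15.png

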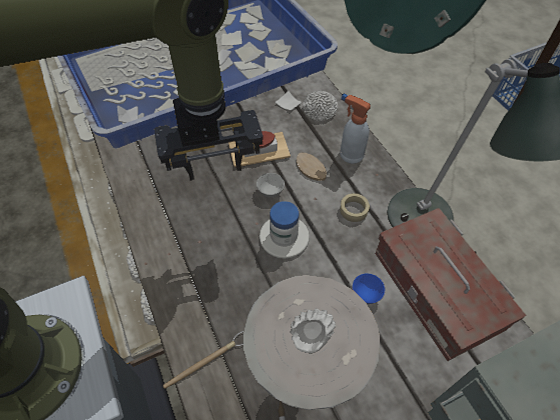

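```bash
python3 - <<'E'
from h import *
for n in("top","side"):
  p,d=optics.get_image(n);X=cloud(n,d,cam(n))*1000
  def box(nm,z,tol,c,r):
    m=(d>0)&(abs(X[...,2]-z)<tol)&(np.hypot(X[...,0]-c[0],X[...,1]-c[1])<r)
    P=X[m];
    if len(P)<20:return print(n,nm,len(P))
    rc=cv2.minAreaRect(P[:,:2].astype(np.float32));print(n,nm,len(P),P.mean(0).round(1),np.round(rc[0],1),np.round(rc[1],1),round(rc[2],1),"std z",P[:,2].std().round(2))
  box("lid",103.5,4,(590,57),60);box("kidney",49.5,3.5,(646,327),60);box("block",41,3,(646,327),60);box("bowlrim",32,4,(618,192),50);box("blockall",45,8,(646,327),60)
E
```

```text
top lid 465 [589.3  58.3 103.6] [588.2  58.8] [59.8 61. ] 89.7 std z 1.73
top kidney 448 [644.9 327.2  49.5] [644.6 326.4] [51.2 84.5] 72.4 std z 1.68
top block 82 [636.2 322.5  40.9] [645.1 325.4] [48.3 89.3] 79.5 std z 1.55
top bowlrim 31 [644.3 201.6  31.3] [642.9 203.2] [14.  53.9] 22.1 std z 1.81
top blockall 565 [643.3 326.4  47.8] [645.3 326.1] [51.5 89.6] 78.1 std z 3.73
side lid 545 [592.3  54.3 103.1] [593.1  55.6] [61.4 61.4] 46.2 std z 1.51
side kidney 145 [671.1 318.2  49.2] [670.5 315. ] [55.  35.1] 60.5 std z 1.57
side block 40 [676.  304.4  40.8] [672.7 312.1] [49.5 42. ] 59.9 std z 1.59
side bowlrim 110 [622.7 193.9  30.8] [621.3 191.2] [68.5 66.2] 66.2 std z 1.76
side blockall 203 [671.6 314.4  47. ] [669.6 320.6] [51.3 48.3] 80.3 std z 3.98
```

```bash
python3 plan.py 620,235,230,-11
```

```text
t 31.15 at [478.  148.2 213.8] psi -10.8 tilt [0.01 0.01] F [-0.5 -0.2  0.6] g 0.998 q [-1.01 -0.    0.66  1.87  0.    1.28 -0.54]
-> (620.0, 235.0, 230.0, -11.0) 5 rows
[[[22.4, 24.7, -3.2], [0, 0, 0.05]], [[22.4, 24.6, -3.2], [0, 0, 0.05]], [[22.4, 24.6, -3.2], [0, 0, 0.05]], [[22.4, 24.6, -3.2], [0, 0, 0.05]], [[22.4, 24.6, -3.2], [0, 0, 0.05]]]
```

Emit:
arm_command(motion=[[[22,24,-4],[0,0,0],0],[[22,24,-4],[0,0,0],0],[[22,25,-4],[0,0,0],0],[[22,25,-4],[0,0,0],0],[[22,25,0],[0,0,0],0],[[0,0,0],[0,0,0],0],[[0,0,0],[0,0,0],0],[[0,0,0],[0,0,0],0]])

```text
time: 31.82
position: [0.619, 0.2325, 0.2292]
tool_rot: [2.42, 2.002, -0.003]
ft_force: [0.1, -0.3, -0.4]
grip_width: 0.998
```

```bash
python3 snap.py 16 wrist; python3 - <<'E'
from h import *
from w import meas
meas("wrist",["rubber_kidney","ware_board"],dict(rubber_kidney=.05))
c=cam("wrist");p,d=optics.get_image("wrist");X=cloud("wrist",d,c)*1000
a=np.radians(78.35);ux=np.array([np.sin(a),-np.cos(a)]);uy=np.array([np.cos(a),np.sin(a)]);C=np.array([646.5,327])
for nm,z,t in(("board",12,3.5),("block",42,3),("block+k",46,8),("kidney",50.5,3)):
  m=(d>0)&(abs(X[...,2]-z)<t)&(abs((X[...,:2]-C)@ux)<100)&(abs((X[...,:2]-C)@uy)<60)
  P=X[m][:,:2]-C;q=np.percentile(P@ux,[.3,99.7]),np.percentile(P@uy,[.3,99.7])
  print(nm,m.sum(),"x",q[0].round(1),q[0].mean().round(1),"y",q[1].round(1),q[1].mean().round(1))
E
```

```text
wrist rubber_kidney 0.56 centroid [647.4 325.4] PCA -11.1 rect [647.1 324.6] [50.8 85.8] 79.5 zmed 50.9
wrist ware_board 0.75 centroid [647.7 327.7] PCA -11.7 rect [647.8 328. ] [ 91.1 150.1] 78.5 zmed 12.3
board 6471 x [-73.2  98.4] 12.6 y [-57.6  45.6] -6.0
block 545 x [-43.1  46.2] 1.5 y [-23.2  22.2] -0.5
block+k 3915 x [-43.   45.7] 1.4 y [-27.2  23.1] -2.1
kidney 3353 x [-40.8  43. ] 1.1 y [-27.8  23.1] -2.3
```

View pics/wrist_16.png

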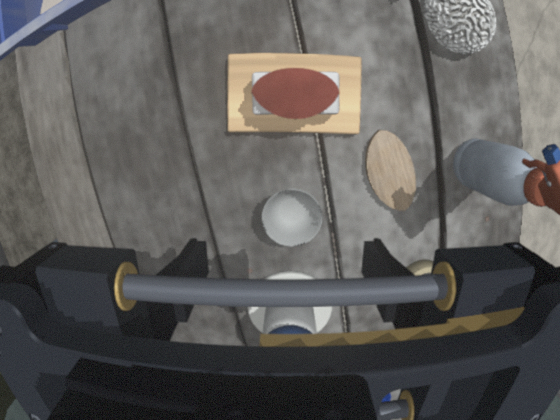

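```bash
python3 -c "
from h import *
print(ctrl.close_job(), ctrl.get_state()['time'])"
```

```text
the job is handed in; nothing more can be done
the job is handed in; nothing more can be done
```

The bench is set out as asked, and I handed the job in at about 32 s. The gripper was open and clear of everything.

What my last checks showed:
- **Jar:** upright on the round bat, about 1 mm from its centre.
- **Block:** on the plywood board, lengthwise along it. I measured it 1–3 mm off the board's centre towards the bowl, and left it there rather than disturb the stack.
- **Kidney:** flat on the block. Its centre is about 1–2 mm from the block's and about 2 mm from the board's. It points along the board to within about 1°.
- **Bowl:** upright on the bare worktop at about (618, 192) mm, 1 mm or less from the computed halfway point between bat and board.
- **Tape roll and wooden rib:** I did not touch them, and both look unmoved in the pictures.

Two readings disagreed:
- **Camera offset:** the top and side cameras differed by about 4 mm on absolute positions. I used the wrist camera, which read in between, and compared positions within single pictures.
- **Kidney angle:** some partly blocked views of the kidney gave angles several degrees off. The last clear wrist view read -11.1° for the kidney and -11.7° for the board.

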